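# Make up two gauge kits in their recessed trays

## Task

Make up the two gauge kits from the parts lying loose between the trays and in front of them: the large dial gauge, the elbow and the straight nipple go in the larger tray, the small dial gauge and the reducer in the smaller one. Lay each part right down in the recess cut for it, the gauges face up with their stems in the stem slots and set down gently, the elbow lying flat and the reducer standing thread up as they do now. The tee and the plug belong to neither kit: leave them where they are.

Things in the scene. Friction and masses are not known exactly. Their poses are not given: they have to be found in the camera images.
- tray_large: Larger kit tray, fixed, 186 (y) x 128 (x) mm: pan with dark insert, top face 13 mm, recess floors 5 mm above table. Origin: centre of underside, z up. Recess centres (x, y mm): gauge (+10.5, -41), 83 mm square with cut corners for the case, its stem slot 30 wide runs on toward -x to x -52.5; elbow (+28, +50), 50 (x) by 54 (y); nipple (-34, +50), 38 (x) by 66 (y).
- tray_small: Smaller kit tray, fixed, 152 (y) x 104 (x) mm: pan with dark insert, top face 13 mm, recess floors 5 mm above table. Origin: centre of underside, z up. Recess centres (x, y mm): gauge (+8.5, -33), 66 mm square with cut corners for the case, its stem slot 28 wide runs on toward -x to x -42.5; reducer (0, +42), 47 mm square with cut corners.
- gauge_large_centre (a point): Large dial gauge, black case, lying face up, 240 g. Round case 64 mm wide where gripped along its y (69 over the bezel), 21 mm high; brass stem 10 mm wide sticks out along -x to 53 mm from this point, its underside 4 mm above the case's. Point: centre of the round case, 10.5 mm above its underside; z up out of the dial.
- gauge_small_centre (a point): Small dial gauge, white case, lying face up, 140 g. Round case 50 mm wide where gripped along its y (56 over the bezel), 17 mm high; brass stem 8 mm wide sticks out along -x to 42 mm from this point, its underside 3 mm above the case's. Point: centre of the round case, 8.5 mm above its underside; z up out of the dial.
- nipple_centre (a point): Straight brass nipple lying on its side: a thread at either end and a hexagon in the middle, 50 mm long along its y axis, 25 mm high; grip across the hexagon along x, 22 mm wide and 14 mm long. The point is its centre, half-way up.
- elbow_centre (a point): Brass right-angle elbow lying flat, 19 mm high, 32 (x) by 36 (y) mm overall: a cubic body with a socket end toward +x and a 12 mm thread toward -y. The point is the centre of these overall dimensions, half-way up. The two end faces 32 mm apart along x that can be gripped are centred 8.5 mm along +y from the point.
- reducer_centre (a point): Steel reducer standing on its hexagon with a narrower thread upward, 31 mm high; the hexagon forms its lower half (up to about 15 mm) and is 27 mm across flats, along its x axis, and 31 mm over corners along y. The point is its centre, half-way up; z points up along the thread.
- plug_centre (a point): Brass plug standing on its round ribbed head, thread up, 26 mm across and 31 mm high; in neither kit. The point is its centre, half-way up.
- tee_centre (a point): Steel tee lying flat, 56 mm along its run (y axis), 39 mm across with the branch toward +x, 19 mm high; in neither kit. The point is its centre, half-way up.
Mind the look-alikes: they are no part of the job. What is shaped like the part that bears gauge_small_centre but orange is not meant.

How it is judged:
By the outcome, as a careful person would: the job done as asked, in the order asked, and still so for the second after the job is handed in, with the robot touching nothing.
It also fails if it takes over 120 s, if anything falls off the work surface, if the arm or the gripper's body presses on something with over 40 N, if the wrist force passes 120 N, or if a joint passes its speed limit or range.

## Robot

A 6-joint arm with a two-finger parallel gripper is mounted at the origin on a cart in front of the work surface, level with it; the furniture and walls round the work are solid. World frame = base frame: x ahead of the robot, y to its left, z up, the work surface at z = 0. Lengths are in m, angles in rad, forces in N, time in s.
With the tool pointing down it reaches from about 0.25 to 0.725 m from the base axis. Payload 4 kg.
Tool frame: the origin (TCP) lies between the finger pads; the fingertips stand 11 mm ahead of it and the grasp point (between the pads) lies 8 mm behind it (bot.tip_extent is the distance from the TCP to the fingertips, in m); z points along the fingers, y is the line along which they close (so a half turn about z gives the same grasp; the last joint's range is limited). The gripper opens to 85 mm and grips with 20 to 120 N. Pads are 22 mm wide; open, the fingers measure 114 mm over their backs; the gripper's body (76 mm by 85 mm) begins 54 mm behind the grasp point. The pads swing forward as they close: fully open they stand 13 mm farther back than shut.
Start: joints at [-1.171, 0.241, 0.005, 1.335, 0, 1.571], TCP at [0.195, -0.461, 0.242] pointing down, gripper open.
Joint ranges: [-2.72, 2.72], [-1.05, 1.87], [-1.09, 1.28], [-1.99, 2.15], [-1.42, 1.44], [-3.14, 3.14]. Speed limits (rad/s): [2.79, 2.79, 3.14, 3.14, 3.14, 3.14].

## Interface

Orientations are given as a unit quaternion [x, y, z, w].
In Python, from workcell import bot gives the robot as it stands. The module is installed in compiled form; this text tells all that it offers.
- The arm moves only by the tool drive_tool, never from a script. Its argument "rows" is a list of rows, each an object of numbers: "dx", "dy", "dz": the shift along the tool's x, y, z in units of 50 mm (1.0 is 50 mm); "wx", "wy", "wz": the turn, a rotation vector about the tool's x, y, z in units of 5 degrees (1.0 is 5 degrees); "hand": the finger opening in mm, from 0 to 85.4. A call has 1 to 20 rows; each row is the pose to reach, as a shift and turn from the pose commanded when the call began, along the tool's axes at that moment; what a row does not reach only later rows make up. A row lasts 1/10 s, in which the tool goes at most 50 mm and 8.59 degrees, less where a joint would pass 70% of its speed; a pose out of reach is approached as far as the arm can. A call with a gripper value outside its range is refused whole. The fingers move at their own pace and stop on an object; the grip force is fixed at half the most. Time passes only in rows, so rows that repeat a pose let the fingers close. It gives the time, the measured TCP pose, the force, the opening and the grip force at its end, in the units of the state.
- bot.get_obs(): the state, without advancing time (a new reading comes with each control period).
- bot.camera(name): name is "scene" or "top" or "wrist"; returns the picture (400x640x3 uint8, red, green, blue); there is no depth.
- bot.get_calibration(name): a dict with "vfov" (degrees; the focal length in pixels is half the picture's height over the tangent of half this angle, whatever the lens; pixels are square), "cx", "cy" (the principal point, pixels), "origin" and "rotation" of the camera in the world; the wrist camera has in their place "mount" (4x4, takes a point from camera to tool coordinates, whose origin is the TCP and whose axes are the flange's). Camera axes: x right, y up, looking along -z (the intrinsics and any distortion apply to the point x, -y, -z); pixel columns grow to the right and rows downward; lengths in m; the calibration is good to about 2 mm. The wrist camera is an equidistant fisheye: a pixel r from the principal point sees the ray r / f radians off the axis. A picture is of the moment at which its call begins: read the wrist's pose just before it. get_calibration takes no time and is no camera call.
- bot.job_done(): hands the job in; it is judged then, once.
Trained networks look in the newest picture that a camera, given by its name, has taken for a name from the list of things; names that differ only in an ending like _2 or _b are one class to them, and where a whole thing is asked for, a point or a joint stands for the part that bears it (a point fixed in the world has none). Each returns a list of dicts, best first, with "score" (0 to 1); they miss things now and then, are a little off and sometimes report something else, mostly with a low value. They report only what shows in the picture. A call takes as long as a camera call. They do not tell look-alikes from the thing itself.
- bot.look_for(camera, thing): "extent" ([centre column, centre row, width, height] in pixels, round what is visible of it).
- bot.outline_of(camera, thing): "region" (400x640 bool, what is visible of it) and "extent" ([centre column, centre row, width, height] in pixels, round what is visible of it).
The state is a dict: "clock": time; "joint_pos": joint angles; "joint_vel": joint speeds; "tau": joint torques, N m; "eef_pos": TCP position; "tool_rot": TCP orientation; "ft_force": force on the tool from outside, world axes, zero at the start; "ft_torque": the same for the moment, N m; "grip_width": finger opening in m; "grasp_force": force on a finger pad.
Only numpy, scipy, OpenCV 4.12 (cv2) and the standard library are available. Lean on these libraries where they do the work, as an engineer would, in place of code of your own. Each camera call takes 0.05 s, during which the arm holds its last target. There are 200 camera calls.

## Working session

There is one attempt and no reset: what is moved stays moved. The work goes in short steps, Python scripts to look and compute and a tool call to move; the robot and the scene stay as the last step left them, time stands still between calls to the robot, and variables do not carry over. Pictures are saved under pics/ and viewed, at most 14 in all, crops included, and the job is handed in when it is done.

Besides the shell and the picture viewer there is one more tool, called after ">>>" as name([rows], argument=value, ...), one row to a line, values as JSON. drive_tool: Moves the arm, as the interface text tells. Its arguments: {"type":"object","properties":{"rows":{"type":"array","items":{"type":"object","properties":{"dx":{"type":"number"},"dy":{"type":"number"},"dz":{"type":"number"},"wx":{"type":"number"},"wy":{"type":"number"},"wz":{"type":"number"},"hand":{"type":"number"}}}}},"required":["rows"]}

```bash
mkdir -p pics; python3 - <<'E'
from workcell import bot
import cv2,numpy as np
o=bot.get_obs();print(o['clock'],o['eef_pos'],o['tool_rot'],o['grip_width'],bot.tip_extent)
for n in ['top','scene','wrist']:
    im=bot.camera(n);cv2.imwrite(f'pics/{n}0.png',im[:,:,::-1])
    c=bot.get_calibration(n);print(n,{k:np.round(v,4).tolist() for k,v in c.items() if not isinstance(v,str)})
E
```

```text
0.0 [ 0.19438085 -0.46001105  0.24141632] [ 9.80083717e-01  1.98582021e-01 -2.10762936e-04 -1.02148807e-03] 0.08545751810093687 0.011
top {'vfov': 53.3839, 'cx': 324.2445, 'cy': 199.5563, 'origin': [0.4628, 0.207, 0.9022], 'rotation': [0.0315, -0.0408, -0.6994, 0.7129]}
scene {'vfov': 44.1208, 'cx': 329.5301, 'cy': 202.8253, 'origin': [0.0707, 0.6177, 0.6098], 'rotation': [-0.1796, 0.3739, 0.8257, -0.3823]}
wrist {'vfov': 65.7065, 'cx': 314.0222, 'cy': 204.2867, 'mount': [[-0.0007, 0.9589, 0.2836, 0.0724], [1.0, 0.0007, 0.0001, -0.0009], [-0.0002, 0.2836, -0.9589, -0.1314], [0.0, 0.0, 0.0, 1.0]]}
```

View pics/top0.png

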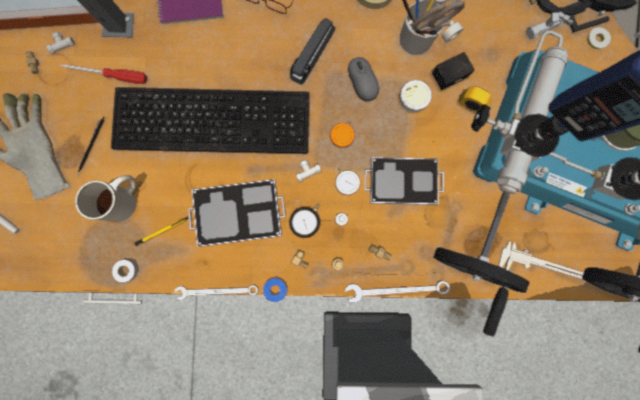

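The top view shows the large tray at (237,212) and the small tray at (405,180). The large gauge is at (305,221), the white gauge at (347,182) and the orange look-alike at (342,134). The small brass and steel parts are near (300–380, 218–263). I'll enlarge that area and run the networks.

```bash
cat > h.py <<'E'
import numpy as np, cv2
from scipy.spatial.transform import Rotation as R
from workcell import bot
def ray(cam,u,v,obs=None):
    c=bot.get_calibration(cam); f=200/np.tan(np.radians(c['vfov'])/2)
    x,y=u-c['cx'],v-c['cy']
    if cam=='wrist':
        r=np.hypot(x,y);t=r/f;s=np.sin(t)/max(r,1e-9)
        d=np.array([x*s,-y*s,-np.cos(t)])
        M=np.array(c['mount']);T=R.from_quat(obs['tool_rot']).as_matrix()
        return obs['eef_pos']+T@M[:3,3],T@M[:3,:3]@d
    d=np.array([x,-y,-f]); q=np.array(c['rotation'])
    Rm=R.from_quat(q).as_matrix() if q.size==4 else q
    return np.array(c['origin']),Rm@d
def px(cam,u,v,z,obs=None):
    o,d=ray(cam,u,v,obs); return (o+d*(z-o[2])/d[2])[:2]
def proj(P,obs):  # world points -> wrist pixels
    c=bot.get_calibration('wrist'); f=200/np.tan(np.radians(c['vfov'])/2)
    M=np.array(c['mount']);T=R.from_quat(obs['tool_rot']).as_matrix()
    A=T@M[:3,:3];o=obs['eef_pos']+T@M[:3,3]
    p=(np.atleast_2d(P)-o)@A; r=np.hypot(p[:,0],p[:,1]); t=np.arctan2(r,-p[:,2])
    return np.c_[c['cx']+f*t*p[:,0]/r, c['cy']-f*t*p[:,1]/r]
E
python3 - <<'E'
from h import *
H={'tray_large':.013,'tray_small':.013,'gauge_large_centre':.015,'gauge_small_centre':.012,'nipple_centre':.0125,'elbow_centre':.01,'reducer_centre':.015,'plug_centre':.015,'tee_centre':.01}
im=bot.camera('top')
cv2.imwrite('pics/crop1.png',cv2.resize(im[110:300,180:460],None,fx=2.8,fy=2.8,interpolation=cv2.INTER_CUBIC)[:,:,::-1])
for n,z in H.items():
    for d in bot.look_for('top',n)[:3]:
        e=d['extent'];print(n,round(d['score'],2),np.round(e,1).tolist(),np.round(px('top',e[0],e[1],z),3))
E
```

```text
tray_large 0.68 [235.2, 213.8, 101.9, 67.5] [0.518 0.394]
tray_large 0.59 [341.0, 218.9, 11.6, 14.0] [0.511 0.158]
tray_small 0.75 [403.8, 183.3, 79.8, 52.7] [0.595 0.017]
gauge_large_centre 0.72 [303.0, 221.0, 31.7, 35.8] [0.505 0.243]
gauge_small_centre 0.85 [343.9, 130.9, 25.5, 25.9] [0.713 0.154]
nipple_centre 0.47 [380.4, 252.0, 16.2, 13.0] [0.439 0.069]
elbow_centre 0.73 [299.6, 259.1, 10.9, 21.7] [0.421 0.248]
plug_centre 0.58 [338.8, 263.0, 7.9, 9.3] [0.414 0.161]
tee_centre 0.77 [309.5, 170.0, 21.7, 20.2] [0.621 0.231]
```

View pics/crop1.png

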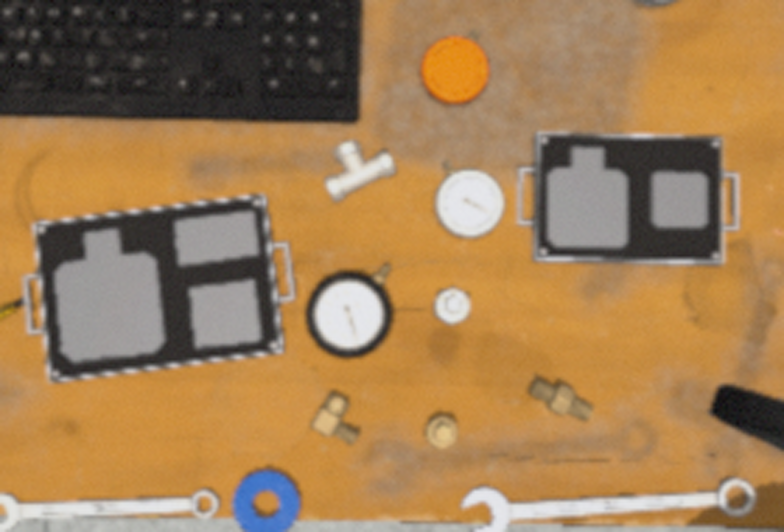

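View pics/scene0.png

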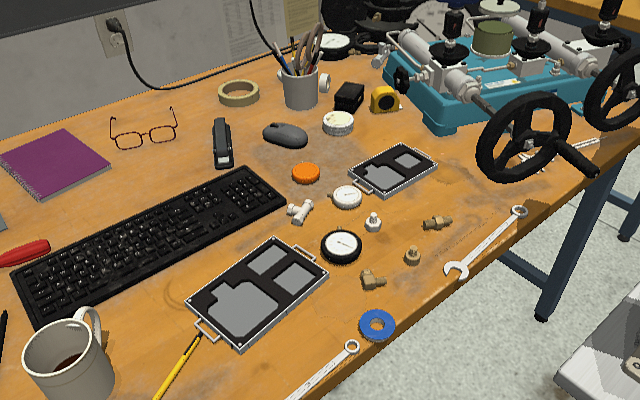

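The crop shows five groups:
- **Large gauge:** (350,313), stem up-right.
- **Small gauge candidates:** white at (470,203), orange at (455,70), and a further white round object at top-view (416,95). The white one between the trays fits; orange is the excluded look-alike.
- **Hex pieces:** steel reducer (452,306), brass plug (442,430).
- **Other fittings:** elbow (337,415), nipple (562,398), tee (360,170).
- **Trays:** stem slots point away from the robot.

There's a handwheel on the way, so I'll check its height before the first move.

```bash
cat >> h.py <<'E'
def goto(x,y,z,psi):
    """rows numbers to reach TCP xyz, tool yaw psi(deg), pointing down, from measured pose"""
    o=bot.get_obs();T=R.from_quat(o['tool_rot'])
    d=T.inv().apply(np.array([x,y,z])-o['eef_pos'])/.05
    p=np.radians(psi);G=R.from_matrix(np.array([[np.cos(p),np.sin(p),0],[np.sin(p),-np.cos(p),0],[0,0,-1]]))
    w=np.degrees((T.inv()*G).as_rotvec())/5
    print('d',np.round(d,3),'w',np.round(w,2))
def yaw():
    m=R.from_quat(bot.get_obs()['tool_rot']).as_matrix();return np.degrees(np.arctan2(m[1,0],m[0,0]))
E
python3 - <<'E'
from h import *
def tri(a,b):
    o1,d1=ray('top',*a);o2,d2=ray('scene',*b)
    s=np.linalg.lstsq(np.c_[d1,-d2],o2-o1,rcond=None)[0]
    return np.round([o1+d1*s[0],o2+d2*s[1]],3)
print(tri((487,268),(523,138)));print(tri((497,325),(598,182)))
goto(.43,.2,.36,0);goto(.194,-.46,.40,0)
E
```

```text
[[ 0.415 -0.124  0.117]
 [ 0.42  -0.121  0.115]]
[[ 0.296 -0.164  0.065]
 [ 0.289 -0.168  0.069]]
d [  9.479 -10.337  -2.354] w [ 0.   -0.    4.58]
d [-0.007 -0.015 -3.154] w [ 0.   -0.    4.58]
```

>>> drive_tool([
  {"dz": -1,"hand": 85},
  {"dz": -2.2,"hand": 85},
  {"dx": 9.5,"dy": -10.4,"dz": -2.2,"wz": 4.58,"hand": 85},
  {"dx": 9.5,"dy": -10.4,"dz": -2.2,"wz": 4.58,"hand": 85},
  {"dx": 9.5,"dy": -10.4,"dz": -2.2,"wz": 4.58,"hand": 85},
  {"dx": 9.5,"dy": -10.4,"dz": -2.2,"wz": 4.58,"hand": 85},
  {"dx": 9.5,"dy": -10.4,"dz": -2.2,"wz": 4.58,"hand": 85},
  {"dx": 9.5,"dy": -10.4,"dz": -2.2,"wz": 4.58,"hand": 85},
  {"dx": 9.5,"dy": -10.4,"dz": -2.2,"wz": 4.58,"hand": 85},
  {"dx": 9.5,"dy": -10.4,"dz": -2.2,"wz": 4.58,"hand": 85},
  {"dx": 9.5,"dy": -10.4,"dz": -2.2,"wz": 4.58,"hand": 85},
  {"dx": 9.5,"dy": -10.4,"dz": -2.2,"wz": 4.58,"hand": 85},
  {"dx": 9.5,"dy": -10.4,"dz": -2.2,"wz": 4.58,"hand": 85},
  {"dx": 9.5,"dy": -10.4,"dz": -2.2,"wz": 4.58,"hand": 85},
  {"dx": 9.5,"dy": -10.4,"dz": -2.2,"wz": 4.58,"hand": 85},
  {"dx": 9.5,"dy": -10.4,"dz": -2.2,"wz": 4.58,"hand": 85},
  {"dx": 9.5,"dy": -10.4,"dz": -2.2,"wz": 4.58,"hand": 85},
  {"dx": 9.5,"dy": -10.4,"dz": -2.2,"wz": 4.58,"hand": 85},
  {"dx": 9.5,"dy": -10.4,"dz": -2.2,"wz": 4.58,"hand": 85},
  {"dx": 9.5,"dy": -10.4,"dz": -2.2,"wz": 4.58,"hand": 85},
])

```text
invalid input at $.rows[0]: expected keys dx, dy, dz, wx, wy, wz, hand
```

>>> drive_tool([
  {"dx": 0,"dy": 0,"dz": -1,"wx": 0,"wy": 0,"wz": 0,"hand": 85},
  {"dx": 0,"dy": 0,"dz": -2.2,"wx": 0,"wy": 0,"wz": 0,"hand": 85},
  {"dx": 9.5,"dy": -10.4,"dz": -2.2,"wx": 0,"wy": 0,"wz": 4.58,"hand": 85},
  {"dx": 9.5,"dy": -10.4,"dz": -2.2,"wx": 0,"wy": 0,"wz": 4.58,"hand": 85},
  {"dx": 9.5,"dy": -10.4,"dz": -2.2,"wx": 0,"wy": 0,"wz": 4.58,"hand": 85},
  {"dx": 9.5,"dy": -10.4,"dz": -2.2,"wx": 0,"wy": 0,"wz": 4.58,"hand": 85},
  {"dx": 9.5,"dy": -10.4,"dz": -2.2,"wx": 0,"wy": 0,"wz": 4.58,"hand": 85},
  {"dx": 9.5,"dy": -10.4,"dz": -2.2,"wx": 0,"wy": 0,"wz": 4.58,"hand": 85},
  {"dx": 9.5,"dy": -10.4,"dz": -2.2,"wx": 0,"wy": 0,"wz": 4.58,"hand": 85},
  {"dx": 9.5,"dy": -10.4,"dz": -2.2,"wx": 0,"wy": 0,"wz": 4.58,"hand": 85},
  {"dx": 9.5,"dy": -10.4,"dz": -2.2,"wx": 0,"wy": 0,"wz": 4.58,"hand": 85},
  {"dx": 9.5,"dy": -10.4,"dz": -2.2,"wx": 0,"wy": 0,"wz": 4.58,"hand": 85},
  {"dx": 9.5,"dy": -10.4,"dz": -2.2,"wx": 0,"wy": 0,"wz": 4.58,"hand": 85},
  {"dx": 9.5,"dy": -10.4,"dz": -2.2,"wx": 0,"wy": 0,"wz": 4.58,"hand": 85},
  {"dx": 9.5,"dy": -10.4,"dz": -2.2,"wx": 0,"wy": 0,"wz": 4.58,"hand": 85},
  {"dx": 9.5,"dy": -10.4,"dz": -2.2,"wx": 0,"wy": 0,"wz": 4.58,"hand": 85},
  {"dx": 9.5,"dy": -10.4,"dz": -2.2,"wx": 0,"wy": 0,"wz": 4.58,"hand": 85},
  {"dx": 9.5,"dy": -10.4,"dz": -2.2,"wx": 0,"wy": 0,"wz": 4.58,"hand": 85},
  {"dx": 9.5,"dy": -10.4,"dz": -2.2,"wx": 0,"wy": 0,"wz": 4.58,"hand": 85},
  {"dx": 9.5,"dy": -10.4,"dz": -2.2,"wx": 0,"wy": 0,"wz": 4.58,"hand": 85},
])

```text
clock: 2.65
eef_pos: [0.4335, 0.037, 0.3522]
tool_rot: [0.999, 0.03, -0.001, -0.02]
ft_force: [0.6, -0.8, -0.1]
grip_width: 0.0851
grasp_force: 0.0
```

```bash
python3 -c "
from h import *
goto(.42,.2,.27,0)"
```

```text
d [-0.074 -3.203  1.771] w [-0.45  0.03  0.68]
```

>>> drive_tool([
  {"dx": 0,"dy": -3.2,"dz": 1.77,"wx": 0,"wy": 0,"wz": 0.68,"hand": 85},
  {"dx": 0,"dy": -3.2,"dz": 1.77,"wx": 0,"wy": 0,"wz": 0.68,"hand": 85},
  {"dx": 0,"dy": -3.2,"dz": 1.77,"wx": 0,"wy": 0,"wz": 0.68,"hand": 85},
  {"dx": 0,"dy": -3.2,"dz": 1.77,"wx": 0,"wy": 0,"wz": 0.68,"hand": 85},
  {"dx": 0,"dy": -3.2,"dz": 1.77,"wx": 0,"wy": 0,"wz": 0.68,"hand": 85},
  {"dx": 0,"dy": -3.2,"dz": 1.77,"wx": 0,"wy": 0,"wz": 0.68,"hand": 85},
  {"dx": 0,"dy": -3.2,"dz": 1.77,"wx": 0,"wy": 0,"wz": 0.68,"hand": 85},
  {"dx": 0,"dy": -3.2,"dz": 1.77,"wx": 0,"wy": 0,"wz": 0.68,"hand": 85},
])

```text
clock: 3.45
eef_pos: [0.4326, 0.0495, 0.2743]
tool_rot: [0.999, 0.031, -0.003, -0.039]
ft_force: [0.1, 0.4, 0.1]
grip_width: 0.0852
grasp_force: 0.0
```

```bash
python3 - <<'E'
from h import *
goto(.42,.2,.27,0)
o=bot.get_obs();im=bot.camera('wrist');cv2.imwrite('pics/w1.png',im[:,:,::-1])
np.savez('w1.npz',p=o['eef_pos'],q=o['tool_rot'])
H={'tray_large':.013,'tray_small':.013,'gauge_large_centre':.015,'gauge_small_centre':.012,'nipple_centre':.0125,'elbow_centre':.01,'reducer_centre':.015,'plug_centre':.015,'tee_centre':.01}
reg={}
for n,z in H.items():
    for d in bot.outline_of('wrist',n)[:3]:
        e=d['extent'];v,u=np.nonzero(d['region']);k=f"{n}{len(reg)}";reg[k]=d['region']
        print(k,round(d['score'],2),np.round(e,1).tolist(),np.round(px('wrist',u.mean(),v.mean(),z,o),4))
np.savez_compressed('reg1.npz',**reg)
E
```

```text
d [-0.066 -3.003  0.324] w [-0.91  0.07  0.71]
tray_large0 0.57 [121.4, 102.5, 99.6, 104.9] [0.5237 0.373 ]
tray_small1 0.66 [365.1, 45.9, 139.1, 91.7] [0.599  0.0165]
gauge_large_centre2 0.71 [194.6, 110.7, 45.0, 54.4] [0.5048 0.2373]
gauge_small_centre3 0.96 [266.0, 43.1, 46.0, 46.3] [0.5952 0.1446]
nipple_centre4 0.92 [315.9, 162.9, 41.5, 24.1] [0.4396 0.0698]
nipple_centre5 0.62 [195.1, 109.8, 46.6, 54.9] [0.5049 0.2387]
elbow_centre6 0.57 [188.4, 170.1, 24.5, 31.8] [0.4211 0.2493]
reducer_centre7 0.9 [252.4, 105.0, 21.9, 21.6] [0.5125 0.1549]
plug_centre8 0.57 [246.0, 179.4, 21.2, 17.9] [0.4139 0.1618]
tee_centre9 0.83 [203.2, 27.6, 42.2, 33.2] [0.6213 0.2349]
tee_centre10 0.71 [366.6, 43.4, 138.1, 86.8] [0.5996 0.0162]
```

View pics/w1.png

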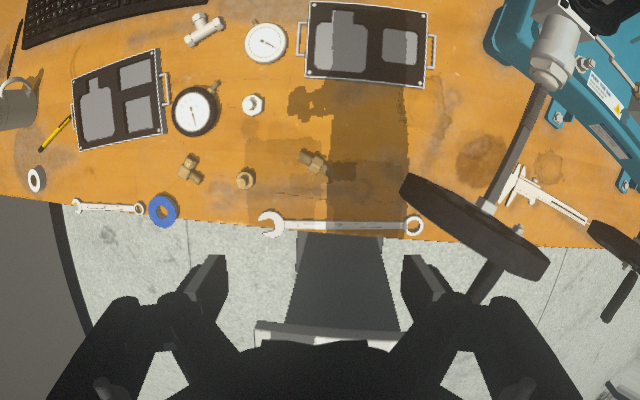

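```bash
python3 -c "
from h import *
o=bot.get_obs()
for k in ('joint_pos','joint_vel','tau','eef_pos','tool_rot'): print(k,np.round(o[k],3))"
```

```text
joint_pos [ 0.061  0.102 -0.083  1.39   0.079  3.141]
joint_vel [-0.001  0.001 -0.002 -0.002  0.001  0.   ]
tau [  0.    -30.608  25.495   0.035   0.255  -0.   ]
eef_pos [0.433 0.05  0.274]
tool_rot [ 0.999  0.031 -0.003 -0.039]
```

Joint 6 sits at its limit (tool yaw must be ≥ joint 1 angle), so I'll work with the tool yaw near 180° instead.

```bash
python3 -c "
from h import *
goto(.49,.2,.28,100)"
```

```text
d [ 1.333 -2.933  0.111] w [ -0.72  -0.73 -19.28]
```

>>> drive_tool([
  {"dx": 1.33,"dy": -2.93,"dz": 0,"wx": -0.72,"wy": -0.73,"wz": -19.28,"hand": 85},
  {"dx": 1.33,"dy": -2.93,"dz": 0,"wx": -0.72,"wy": -0.73,"wz": -19.28,"hand": 85},
  {"dx": 1.33,"dy": -2.93,"dz": 0,"wx": -0.72,"wy": -0.73,"wz": -19.28,"hand": 85},
  {"dx": 1.33,"dy": -2.93,"dz": 0,"wx": -0.72,"wy": -0.73,"wz": -19.28,"hand": 85},
  {"dx": 1.33,"dy": -2.93,"dz": 0,"wx": -0.72,"wy": -0.73,"wz": -19.28,"hand": 85},
  {"dx": 1.33,"dy": -2.93,"dz": 0,"wx": -0.72,"wy": -0.73,"wz": -19.28,"hand": 85},
  {"dx": 1.33,"dy": -2.93,"dz": 0,"wx": -0.72,"wy": -0.73,"wz": -19.28,"hand": 85},
  {"dx": 1.33,"dy": -2.93,"dz": 0,"wx": -0.72,"wy": -0.73,"wz": -19.28,"hand": 85},
  {"dx": 1.33,"dy": -2.93,"dz": 0,"wx": -0.72,"wy": -0.73,"wz": -19.28,"hand": 85},
  {"dx": 1.33,"dy": -2.93,"dz": 0,"wx": -0.72,"wy": -0.73,"wz": -19.28,"hand": 85},
  {"dx": 1.33,"dy": -2.93,"dz": 0,"wx": -0.72,"wy": -0.73,"wz": -19.28,"hand": 85},
  {"dx": 1.33,"dy": -2.93,"dz": 0,"wx": -0.72,"wy": -0.73,"wz": -19.28,"hand": 85},
  {"dx": 1.33,"dy": -2.93,"dz": 0,"wx": -0.72,"wy": -0.73,"wz": -19.28,"hand": 85},
  {"dx": 1.33,"dy": -2.93,"dz": 0,"wx": -0.72,"wy": -0.73,"wz": -19.28,"hand": 85},
])

```text
clock: 5.35
eef_pos: [0.4898, 0.1994, 0.2853]
tool_rot: [0.643, 0.766, -0.0, -0.0]
ft_force: [0.0, -0.1, -0.4]
grip_width: 0.0851
grasp_force: 0.0
```

```bash
python3 -c "
from h import *
print(yaw());goto(.49,.2,.28,178)"
```

```text
99.94076643846175
d [0.011 0.006 0.106] w [-1.000e-02 -1.000e-02 -1.561e+01]
```

>>> drive_tool([
  {"dx": 0,"dy": 0,"dz": 0,"wx": 0,"wy": 0,"wz": -15.6,"hand": 85},
  {"dx": 0,"dy": 0,"dz": 0,"wx": 0,"wy": 0,"wz": -15.6,"hand": 85},
  {"dx": 0,"dy": 0,"dz": 0,"wx": 0,"wy": 0,"wz": -15.6,"hand": 85},
  {"dx": 0,"dy": 0,"dz": 0,"wx": 0,"wy": 0,"wz": -15.6,"hand": 85},
  {"dx": 0,"dy": 0,"dz": 0,"wx": 0,"wy": 0,"wz": -15.6,"hand": 85},
  {"dx": 0,"dy": 0,"dz": 0,"wx": 0,"wy": 0,"wz": -15.6,"hand": 85},
  {"dx": 0,"dy": 0,"dz": 0,"wx": 0,"wy": 0,"wz": -15.6,"hand": 85},
  {"dx": 0,"dy": 0,"dz": 0,"wx": 0,"wy": 0,"wz": -15.6,"hand": 85},
  {"dx": 0,"dy": 0,"dz": 0,"wx": 0,"wy": 0,"wz": -15.6,"hand": 85},
  {"dx": 0,"dy": 0,"dz": 0,"wx": 0,"wy": 0,"wz": -15.6,"hand": 85},
  {"dx": 0,"dy": 0,"dz": 0,"wx": 0,"wy": 0,"wz": -15.6,"hand": 85},
])

```text
clock: 6.45
eef_pos: [0.4899, 0.1993, 0.2854]
tool_rot: [0.019, 1.0, -0.0, -0.0]
ft_force: [-0.4, -0.5, 0.7]
grip_width: 0.0852
grasp_force: 0.0
```

```bash
python3 - <<'E'
from h import *
goto(.49,.2,.28,178)
o=bot.get_obs();im=bot.camera('wrist');cv2.imwrite('pics/w2.png',im[:,:,::-1])
np.savez('w2.npz',eef_pos=o['eef_pos'],tool_rot=o['tool_rot'])
H={'tray_large':.013,'tray_small':.013,'gauge_large_centre':.015,'gauge_small_centre':.012,'nipple_centre':.0125,'elbow_centre':.01,'reducer_centre':.015,'plug_centre':.015,'tee_centre':.01}
reg={}
for n,z in H.items():
    for d in bot.outline_of('wrist',n)[:3]:
        e=d['extent'];v,u=np.nonzero(d['region']);k=f"{n}{len(reg)}";reg[k]=d['region']
        print(k,round(d['score'],2),np.round(e,1).tolist(),np.round(px('wrist',u.mean(),v.mean(),z,o),4))
np.savez_compressed('reg2.npz',**reg)
E
```

```text
d [-0.002  0.013  0.107] w [-0.   -0.01 -0.04]
tray_small0 0.55 [200.3, 247.4, 110.4, 73.4] [0.5918 0.0226]
gauge_large_centre1 0.63 [344.2, 183.7, 54.4, 55.7] [0.5047 0.238 ]
gauge_small_centre2 0.86 [276.9, 247.3, 36.2, 43.7] [0.5953 0.1447]
nipple_centre3 0.72 [442.1, 190.7, 133.3, 106.2] [0.5197 0.3822]
nipple_centre4 0.68 [216.5, 138.1, 40.8, 22.3] [0.4392 0.0698]
elbow_centre5 0.56 [345.9, 118.3, 27.6, 32.2] [0.4202 0.2494]
reducer_centre6 0.86 [284.9, 189.4, 20.4, 25.8] [0.5111 0.1577]
plug_centre7 0.59 [283.7, 113.1, 17.0, 17.4] [0.4125 0.1643]
tee_centre8 0.82 [339.1, 257.6, 42.0, 30.6] [0.6207 0.2352]
```

View pics/w2.png

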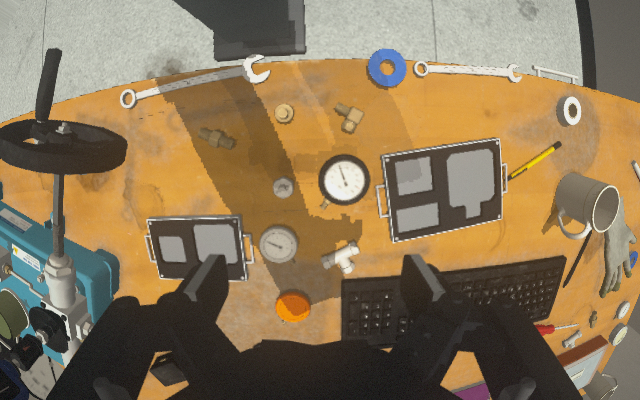

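The wrist view (right = +y, up = −x) shows everything: large gauge (344,184), small white gauge (278,244), orange look-alike (293,306), reducer (284,187), plug (284,113), elbow (348,118), nipple (216,138), and trays at (443,190) and (197,247). Next I'll rectify it to get yaws and tray poses.

```bash
cat >> h.py <<'E'
def ortho(img,obs,x0,x1,y0,y1,z,s):  # s px/mm ; up=+x, left=+y
    n,m=int((x1-x0)*1000*s),int((y1-y0)*1000*s)
    X=x1-(np.arange(n)+.5)/s/1000; Y=y1-(np.arange(m)+.5)/s/1000
    P=np.stack([np.repeat(X[:,None],m,1),np.repeat(Y[None],n,0),np.full((n,m),z)],-1).reshape(-1,3)
    uv=proj(P,obs).reshape(n,m,2).astype(np.float32)
    return cv2.remap(img,uv[...,0],uv[...,1],cv2.INTER_CUBIC)
E
python3 - <<'E'
from h import *
o2=dict(np.load('w2.npz')); a=np.load('w1.npz'); o1=dict(eef_pos=a['p'],tool_rot=a['q'])
i1=cv2.imread('pics/w1.png');i2=cv2.imread('pics/w2.png')
def tray(img,o,x0,x1,y0,y1):
    s=2;q=ortho(img,o,x0,x1,y0,y1,.013,s)
    m=(q.max(2)<75).astype(np.uint8);m=cv2.morphologyEx(m,cv2.MORPH_OPEN,np.ones((5,5)))
    n,l,st,c=cv2.connectedComponentsWithStats(m);k=1+np.argmax(st[1:,4])
    r=cv2.minAreaRect(np.argwhere(l==k)[:,::-1].astype(np.float32))
    b=cv2.boxPoints(r);w=np.c_[x1-b[:,1]/s/1000,y1-b[:,0]/s/1000]
    print('centre',w.mean(0).round(4),'sides',np.round(np.array(r[1])/s,1)); e=[(w[(i+1)%4]-w[i]) for i in range(2)]
    e=max(e,key=np.linalg.norm);print('long dir',np.degrees(np.arctan2(e[1],e[0])))
    cv2.drawContours(q,[b.astype(int)],0,(0,0,255),1);return q
A=tray(i2,o2,.43,.61,.285,.49); B=tray(i1,o1,.53,.66,-.07,.10)
C=ortho(i2,o2,.40,.63,.04,.28,.012,2)
h=max(A.shape[0],B.shape[0]);pad=lambda q,H:cv2.copyMakeBorder(q,0,H-q.shape[0],0,0,0)
cv2.imwrite('pics/o1.png',np.hstack([cv2.resize(C,None,fx=1.2,fy=1.2)[:552],]))
cv2.imwrite('pics/o2.png',np.hstack([pad(A,h),pad(B,h)]))
E
```

```text
centre [0.5753 0.3704] sides [20.6 43. ]
long dir -48.60848
centre [0.603 0.009] sides [106.  99.]
long dir -90.0
```

View pics/o1.png

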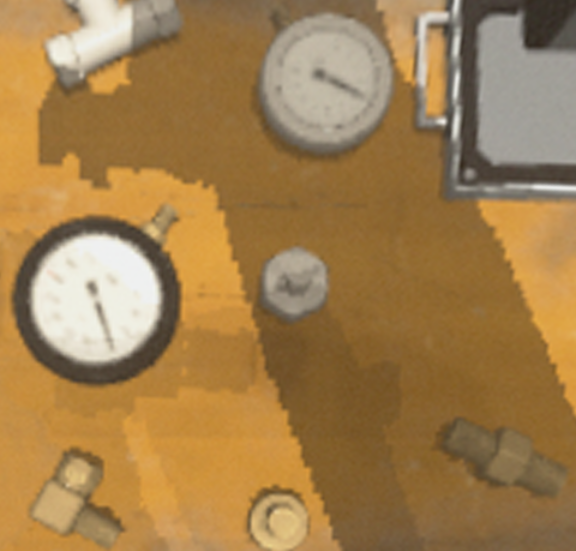

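View pics/o2.png

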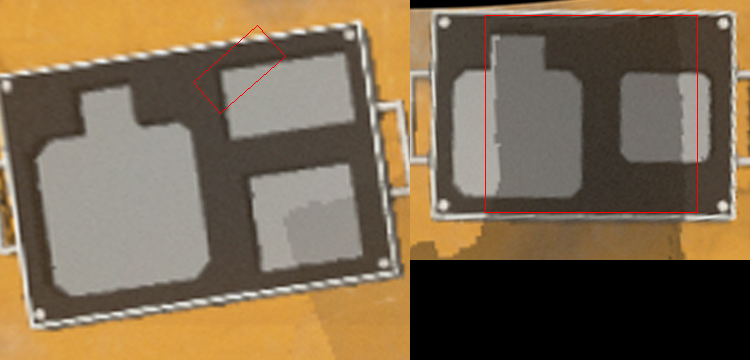

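From the ortho views I read these, in world m and degrees:
- **Large tray:** centre (.523,.3925), yaw 188.5°.
- **Small tray:** about (.603,.013), yaw 180°.
- **Large gauge:** (.504,.2385), stem at −37°.

The screw spacings (172x115 and 140x91 mm) agree with the given tray sizes. Now I'll check how far the open fingertips really stand from the TCP.

```bash
python3 - <<'E'
from h import *
o=dict(np.load('w2.npz'));T=R.from_quat(o['tool_rot']).as_matrix()
for zt in (.011,.004,-.002):
  for y in (.0427,.057):
    P=[o['eef_pos']+T@np.array([x,sy*y,zt]) for x in(.011,-.011) for sy in(-1,1)]
    print(zt,y,proj(P,o).round(0).tolist())
im=cv2.imread('pics/w2.png');cv2.imwrite('pics/f1.png',cv2.resize(im[230:330,170:460],None,fx=2.7,fy=2.7))
goto(.504,.2385,.07,128)
E
```

```text
0.011 0.0427 [[229.0, 240.0], [396.0, 240.0], [233.0, 277.0], [392.0, 278.0]]
0.011 0.057 [[203.0, 240.0], [422.0, 240.0], [209.0, 276.0], [417.0, 276.0]]
0.004 0.0427 [[225.0, 246.0], [399.0, 246.0], [230.0, 284.0], [395.0, 284.0]]
0.004 0.057 [[199.0, 245.0], [426.0, 245.0], [205.0, 283.0], [420.0, 283.0]]
-0.002 0.0427 [[222.0, 251.0], [402.0, 251.0], [227.0, 290.0], [397.0, 290.0]]
-0.002 0.057 [[195.0, 250.0], [430.0, 250.0], [201.0, 289.0], [424.0, 289.0]]
d [-0.259  0.793  4.307] w [-0.01 -0.01  9.99]
```

View pics/f1.png

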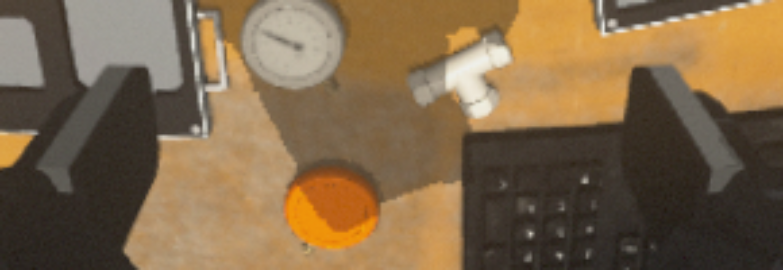

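>>> drive_tool([
  {"dx": -0.26,"dy": 0.8,"dz": 2,"wx": 0,"wy": 0,"wz": 10,"hand": 82},
  {"dx": -0.26,"dy": 0.8,"dz": 3,"wx": 0,"wy": 0,"wz": 10,"hand": 82},
  {"dx": -0.26,"dy": 0.8,"dz": 4,"wx": 0,"wy": 0,"wz": 10,"hand": 82},
  {"dx": -0.26,"dy": 0.8,"dz": 4.3,"wx": 0,"wy": 0,"wz": 10,"hand": 82},
  {"dx": -0.26,"dy": 0.8,"dz": 4.3,"wx": 0,"wy": 0,"wz": 10,"hand": 82},
  {"dx": -0.26,"dy": 0.8,"dz": 4.3,"wx": 0,"wy": 0,"wz": 10,"hand": 82},
  {"dx": -0.26,"dy": 0.8,"dz": 4.3,"wx": 0,"wy": 0,"wz": 10,"hand": 82},
  {"dx": -0.26,"dy": 0.8,"dz": 4.3,"wx": 0,"wy": 0,"wz": 10,"hand": 82},
  {"dx": -0.26,"dy": 0.8,"dz": 4.3,"wx": 0,"wy": 0,"wz": 10,"hand": 82},
])

```text
clock: 7.85
eef_pos: [0.5048, 0.2392, 0.0713]
tool_rot: [0.438, 0.899, 0.001, 0.0]
ft_force: [-0.3, 0.3, 0.3]
grip_width: 0.0821
grasp_force: 0.0
```

```bash
python3 - <<'E'
from h import *
print(yaw());goto(.504,.2385,.012,128)
o=bot.get_obs();im=bot.camera('wrist')
T=R.from_quat(o['tool_rot']).as_matrix()
uv=proj([o['eef_pos']+T@np.array([x,s*.041,-.002]) for x in(.011,-.011) for s in(-1,1)]+[[.504,.2385,.021]],o)
im=np.ascontiguousarray(im[:,:,::-1])
for p in uv: cv2.circle(im,tuple(int(v) for v in p),3,(0,0,255),-1)
cv2.imwrite('pics/w3.png',im);print(uv.round())
for d in bot.look_for('wrist','gauge_large_centre')[:2]:
    e=d['extent'];print(d['score'],e,px('wrist',e[0],e[1],.018,o))
E
```

```text
128.0783265917269
d [-1.000e-03 -2.300e-02  1.186e+00] w [0.02 0.   0.02]
[[227. 252.]
 [400. 252.]
 [232. 291.]
 [395. 291.]
 [311. 234.]]
0.59 [311.9, 235.9, 106.9, 115.7] [0.50595403 0.23638491]
0.23 [213.9, 138.2, 62.9, 55.5] [0.4194613  0.24941181]
```

View pics/w3.png

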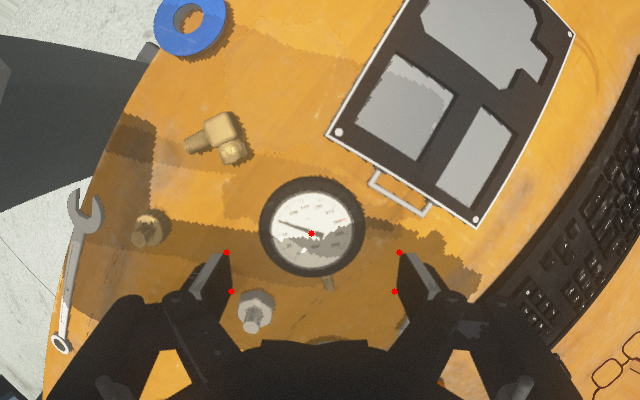

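The gauge (311,231) is centred between the pads, and the predicted pad tips (red dots) match the fingers. Descending and closing.

>>> drive_tool([
  {"dx": 0,"dy": 0,"dz": 0.4,"wx": 0,"wy": 0,"wz": 0,"hand": 82},
  {"dx": 0,"dy": 0,"dz": 0.8,"wx": 0,"wy": 0,"wz": 0,"hand": 82},
  {"dx": 0,"dy": 0,"dz": 1.0,"wx": 0,"wy": 0,"wz": 0,"hand": 82},
  {"dx": 0,"dy": 0,"dz": 1.18,"wx": 0,"wy": 0,"wz": 0,"hand": 82},
  {"dx": 0,"dy": 0,"dz": 1.18,"wx": 0,"wy": 0,"wz": 0,"hand": 82},
  {"dx": 0,"dy": 0,"dz": 1.18,"wx": 0,"wy": 0,"wz": 0,"hand": 60},
  {"dx": 0,"dy": 0,"dz": 1.18,"wx": 0,"wy": 0,"wz": 0,"hand": 55},
  {"dx": 0,"dy": 0,"dz": 1.18,"wx": 0,"wy": 0,"wz": 0,"hand": 55},
  {"dx": 0,"dy": 0,"dz": 1.18,"wx": 0,"wy": 0,"wz": 0,"hand": 55},
  {"dx": 0,"dy": 0,"dz": 1.18,"wx": 0,"wy": 0,"wz": 0,"hand": 55},
  {"dx": 0,"dy": 0,"dz": 1.18,"wx": 0,"wy": 0,"wz": 0,"hand": 55},
])

```text
clock: 9.05
eef_pos: [0.5045, 0.2391, 0.013]
tool_rot: [0.438, 0.899, 0.0, 0.0]
ft_force: [-2.0, -0.7, 6.3]
grip_width: 0.0635
grasp_force: 64.4
```

```bash
python3 -c "
from h import *
goto(.5065,.4315,.08,173.5)"
```

```text
d [ 3.008  2.402 -1.338] w [ 0.01  0.   -9.1 ]
```

>>> drive_tool([
  {"dx": 0,"dy": 0,"dz": -0.4,"wx": 0,"wy": 0,"wz": 0,"hand": 55},
  {"dx": 0,"dy": 0,"dz": -0.9,"wx": 0,"wy": 0,"wz": 0,"hand": 55},
  {"dx": 0,"dy": 0,"dz": -1.34,"wx": 0,"wy": 0,"wz": 0,"hand": 55},
  {"dx": 0.5,"dy": 0.4,"dz": -1.34,"wx": 0,"wy": 0,"wz": -1.5,"hand": 55},
  {"dx": 1,"dy": 0.8,"dz": -1.34,"wx": 0,"wy": 0,"wz": -3,"hand": 55},
  {"dx": 1.5,"dy": 1.2,"dz": -1.34,"wx": 0,"wy": 0,"wz": -4.5,"hand": 55},
  {"dx": 2,"dy": 1.6,"dz": -1.34,"wx": 0,"wy": 0,"wz": -6,"hand": 55},
  {"dx": 2.5,"dy": 2,"dz": -1.34,"wx": 0,"wy": 0,"wz": -7.5,"hand": 55},
  {"dx": 2.8,"dy": 2.25,"dz": -1.34,"wx": 0,"wy": 0,"wz": -8.5,"hand": 55},
  {"dx": 3,"dy": 2.4,"dz": -1.34,"wx": 0,"wy": 0,"wz": -9.1,"hand": 55},
  {"dx": 3,"dy": 2.4,"dz": -1.34,"wx": 0,"wy": 0,"wz": -9.1,"hand": 55},
  {"dx": 3,"dy": 2.4,"dz": -1.34,"wx": 0,"wy": 0,"wz": -9.1,"hand": 55},
  {"dx": 3,"dy": 2.4,"dz": -1.34,"wx": 0,"wy": 0,"wz": -9.1,"hand": 55},
])

```text
clock: 10.35
eef_pos: [0.5063, 0.4299, 0.0783]
tool_rot: [0.058, 0.998, -0.0, -0.001]
ft_force: [1.0, 0.1, -1.5]
grip_width: 0.0632
grasp_force: 66.4
```

```bash
python3 - <<'E'
from h import *
o=bot.get_obs();im=np.ascontiguousarray(bot.camera('wrist')[:,:,::-1])
print(yaw());goto(.5065,.4315,.02,173.5)
c=np.array([.523,.3925]);t=np.radians(188.5);A=np.array([[np.cos(t),-np.sin(t)],[np.sin(t),np.cos(t)]])
def poly(x0,x1,y0,y1,z,col):
    P=np.array([[x0,y0],[x1,y0],[x1,y1],[x0,y1]])/1000@A.T+c
    cv2.polylines(im,[proj(np.c_[P,np.full(4,z)],o).round().astype(int)],True,col,1)
poly(-64,64,-93,93,.013,(0,0,255));poly(-31,52,-82.5,.5,.013,(0,255,0));poly(-52.5,-31,-56,-26,.013,(0,255,0));poly(3,53,23,77,.013,(0,255,0));poly(-53,-15,17,83,.013,(0,255,0))
cv2.imwrite('pics/w4.png',im)
E
```

```text
173.3924285127282
d [1.000e-03 3.400e-02 1.167e+00] w [-0.01 -0.01 -0.02]
```

View pics/w4.png

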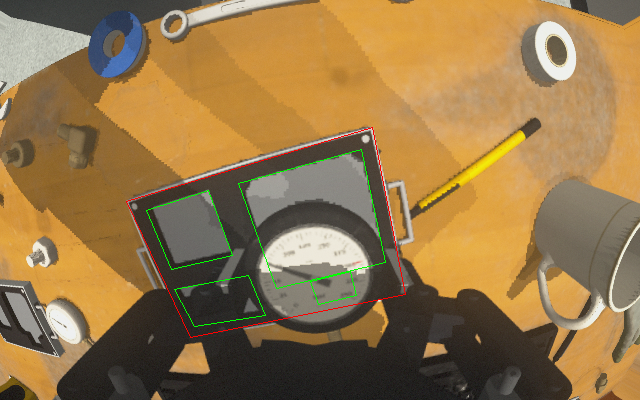

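Overlay fits the tray within about 1 mm, and the gauge sits over its recess. I'll lower it slowly.

>>> drive_tool([
  {"dx": 0,"dy": 0.034,"dz": 0.3,"wx": 0,"wy": 0,"wz": 0,"hand": 55},
  {"dx": 0,"dy": 0.034,"dz": 0.6,"wx": 0,"wy": 0,"wz": 0,"hand": 55},
  {"dx": 0,"dy": 0.034,"dz": 0.85,"wx": 0,"wy": 0,"wz": 0,"hand": 55},
  {"dx": 0,"dy": 0.034,"dz": 1.0,"wx": 0,"wy": 0,"wz": 0,"hand": 55},
  {"dx": 0,"dy": 0.034,"dz": 1.08,"wx": 0,"wy": 0,"wz": 0,"hand": 55},
  {"dx": 0,"dy": 0.034,"dz": 1.12,"wx": 0,"wy": 0,"wz": 0,"hand": 55},
  {"dx": 0,"dy": 0.034,"dz": 1.14,"wx": 0,"wy": 0,"wz": 0,"hand": 55},
  {"dx": 0,"dy": 0.034,"dz": 1.16,"wx": 0,"wy": 0,"wz": 0,"hand": 55},
  {"dx": 0,"dy": 0.034,"dz": 1.17,"wx": 0,"wy": 0,"wz": 0,"hand": 55},
  {"dx": 0,"dy": 0.034,"dz": 1.17,"wx": 0,"wy": 0,"wz": 0,"hand": 55},
])

```text
clock: 11.4
eef_pos: [0.5066, 0.4328, 0.0202]
tool_rot: [0.057, 0.998, 0.0, -0.0]
ft_force: [0.9, 0.9, -1.5]
grip_width: 0.0637
grasp_force: 66.4
```

>>> drive_tool([
  {"dx": 0,"dy": 0,"dz": 0.015,"wx": 0,"wy": 0,"wz": 0,"hand": 55},
  {"dx": 0,"dy": 0,"dz": 0.025,"wx": 0,"wy": 0,"wz": 0,"hand": 55},
  {"dx": 0,"dy": 0,"dz": 0.035,"wx": 0,"wy": 0,"wz": 0,"hand": 55},
  {"dx": 0,"dy": 0,"dz": 0.045,"wx": 0,"wy": 0,"wz": 0,"hand": 55},
  {"dx": 0,"dy": 0,"dz": 0.045,"wx": 0,"wy": 0,"wz": 0,"hand": 55},
])

```text
clock: 11.9
eef_pos: [0.5065, 0.4327, 0.0181]
tool_rot: [0.057, 0.998, 0.0, -0.0]
ft_force: [-1.9, -1.1, 2.8]
grip_width: 0.0634
grasp_force: 66.8
```

>>> drive_tool([
  {"dx": 0,"dy": 0,"dz": 0.045,"wx": 0,"wy": 0,"wz": 0,"hand": 66},
  {"dx": 0,"dy": 0,"dz": 0.045,"wx": 0,"wy": 0,"wz": 0,"hand": 72},
  {"dx": 0,"dy": 0,"dz": 0.045,"wx": 0,"wy": 0,"wz": 0,"hand": 78},
  {"dx": 0,"dy": 0,"dz": 0.045,"wx": 0,"wy": 0,"wz": 0,"hand": 82},
  {"dx": 0,"dy": 0,"dz": 0.045,"wx": 0,"wy": 0,"wz": 0,"hand": 82},
  {"dx": 0,"dy": 0,"dz": -0.2,"wx": 0,"wy": 0,"wz": 0,"hand": 82},
  {"dx": 0,"dy": 0,"dz": -0.7,"wx": 0,"wy": 0,"wz": 0,"hand": 82},
  {"dx": 0,"dy": 0,"dz": -1.4,"wx": 0,"wy": 0,"wz": 0,"hand": 82},
  {"dx": 0,"dy": 0,"dz": -1.8,"wx": 0,"wy": 0,"wz": 0,"hand": 82},
  {"dx": 0,"dy": 0,"dz": -1.8,"wx": 0,"wy": 0,"wz": 0,"hand": 82},
])

```text
clock: 12.9
eef_pos: [0.5089, 0.4347, 0.1132]
tool_rot: [0.057, 0.998, 0.003, 0.003]
ft_force: [0.2, -0.1, 0.5]
grip_width: 0.0819
grasp_force: 0.0
```

```bash
python3 - <<'E'
from h import *
for d in bot.look_for('wrist','gauge_large_centre')[:1]: pass
o=bot.get_obs();im=bot.camera('wrist');cv2.imwrite('pics/w5.png',im[:,:,::-1])
for d in bot.look_for('wrist','gauge_large_centre')[:1]:
    e=d['extent'];print(d['score'],e,px('wrist',e[0],e[1],.023,o))
goto(.426,.2505,.10,241)
E
```

```text
0.85 [311.6, 217.4, 90.7, 101.6] [0.51071567 0.43285112]
d [ 1.181 -3.795  0.149] w [  0.    -0.02 -13.5 ]
```

>>> drive_tool([
  {"dx": 1.18,"dy": -3.8,"dz": 0.15,"wx": 0,"wy": 0,"wz": -13.5,"hand": 60},
  {"dx": 1.18,"dy": -3.8,"dz": 0.15,"wx": 0,"wy": 0,"wz": -13.5,"hand": 50},
  {"dx": 1.18,"dy": -3.8,"dz": 0.15,"wx": 0,"wy": 0,"wz": -13.5,"hand": 50},
  {"dx": 1.18,"dy": -3.8,"dz": 0.15,"wx": 0,"wy": 0,"wz": -13.5,"hand": 50},
  {"dx": 1.18,"dy": -3.8,"dz": 0.15,"wx": 0,"wy": 0,"wz": -13.5,"hand": 50},
  {"dx": 1.18,"dy": -3.8,"dz": 0.15,"wx": 0,"wy": 0,"wz": -13.5,"hand": 50},
  {"dx": 1.18,"dy": -3.8,"dz": 0.15,"wx": 0,"wy": 0,"wz": -13.5,"hand": 50},
  {"dx": 1.18,"dy": -3.8,"dz": 0.15,"wx": 0,"wy": 0,"wz": -13.5,"hand": 50},
  {"dx": 1.18,"dy": -3.8,"dz": 0.15,"wx": 0,"wy": 0,"wz": -13.5,"hand": 50},
  {"dx": 1.18,"dy": -3.8,"dz": 0.15,"wx": 0,"wy": 0,"wz": -13.5,"hand": 50},
  {"dx": 1.18,"dy": -3.8,"dz": 0.15,"wx": 0,"wy": 0,"wz": -13.5,"hand": 50},
])

```text
clock: 14.15
eef_pos: [0.4259, 0.2504, 0.0996]
tool_rot: [-0.507, 0.862, 0.0, -0.001]
ft_force: [-0.7, -0.4, -0.6]
grip_width: 0.0501
grasp_force: 0.0
```

```bash
python3 - <<'E'
from h import *
print(yaw());goto(.426,.2505,.10,241)
o=bot.get_obs();im=np.ascontiguousarray(bot.camera('wrist')[:,:,::-1]);cv2.imwrite('pics/w6.png',im)
np.savez('w6.npz',eef_pos=o['eef_pos'],tool_rot=o['tool_rot'])
# ortho: left elbow, right gauge in tray; elbow model overlay
s=5;x1,y1=.465,.29;q=ortho(im,o,.385,x1,.21,y1,.010,s)
t=np.radians(-29);A=np.array([[np.cos(t),-np.sin(t)],[np.sin(t),np.cos(t)]])
g=np.array([.426,.2505])
for P in ([[-16,-9.5],[16,-9.5],[16,9.5],[-16,9.5]],[[-9,-26.5],[9,-26.5],[9,-9.5],[-9,-9.5]]):
    W=np.array(P)/1000@A.T+g
    cv2.polylines(q,[np.c_[(y1-W[:,1])*1000*s,(x1-W[:,0])*1000*s].round().astype(int)],True,(0,0,255),1)
q2=ortho(im,o,.44,.60,.28,.50,.013,1.8)
H=max(q.shape[0],q2.shape[0]);p=lambda q:cv2.copyMakeBorder(q,0,H-q.shape[0],0,0,0)
cv2.imwrite('pics/o6.png',np.hstack([p(q),p(q2)]))
E
```

```text
-119.10804611736349
d [-0.003  0.    -0.009] w [ 0.01 -0.02 -0.02]
```

View pics/o6.png

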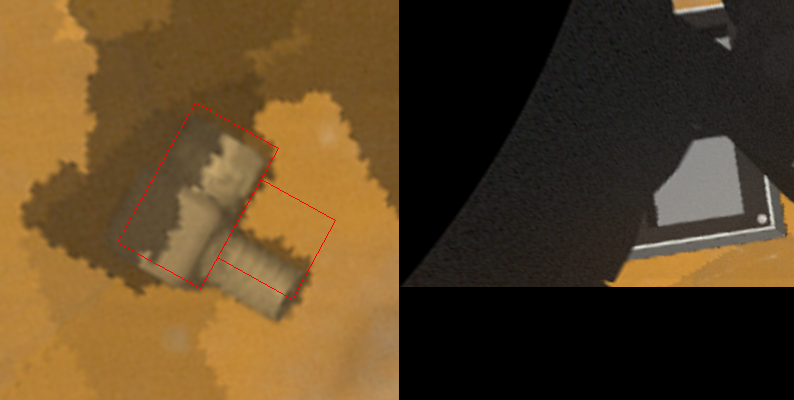

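The elbow model overlay fits to about 1 mm: the socket end is at (272,150), and the thread at (293,292) agrees once shifted to the body centre. Grasping.

>>> drive_tool([
  {"dx": 0,"dy": 0,"dz": 0.6,"wx": 0,"wy": 0,"wz": 0,"hand": 50},
  {"dx": 0,"dy": 0,"dz": 1.1,"wx": 0,"wy": 0,"wz": 0,"hand": 50},
  {"dx": 0,"dy": 0,"dz": 1.5,"wx": 0,"wy": 0,"wz": 0,"hand": 50},
  {"dx": 0,"dy": 0,"dz": 1.68,"wx": 0,"wy": 0,"wz": 0,"hand": 50},
  {"dx": 0,"dy": 0,"dz": 1.68,"wx": 0,"wy": 0,"wz": 0,"hand": 50},
  {"dx": 0,"dy": 0,"dz": 1.68,"wx": 0,"wy": 0,"wz": 0,"hand": 30},
  {"dx": 0,"dy": 0,"dz": 1.68,"wx": 0,"wy": 0,"wz": 0,"hand": 25},
  {"dx": 0,"dy": 0,"dz": 1.68,"wx": 0,"wy": 0,"wz": 0,"hand": 25},
  {"dx": 0,"dy": 0,"dz": 1.68,"wx": 0,"wy": 0,"wz": 0,"hand": 25},
  {"dx": 0,"dy": 0,"dz": 1.68,"wx": 0,"wy": 0,"wz": 0,"hand": 25},
  {"dx": 0,"dy": 0,"dz": 1.68,"wx": 0,"wy": 0,"wz": 0,"hand": 25},
])

```text
clock: 15.3
eef_pos: [0.4273, 0.2512, 0.0173]
tool_rot: [-0.507, 0.862, 0.0, 0.001]
ft_force: [-0.4, -0.5, 5.5]
grip_width: 0.0303
grasp_force: 60.0
```

```bash
python3 -c "
from h import *
goto(.504,.3305,.09,98.4)"
```

```text
d [-2.134 -0.573 -1.449] w [2.000e-02 2.000e-02 2.852e+01]
```

>>> drive_tool([
  {"dx": 0,"dy": 0,"dz": -0.5,"wx": 0,"wy": 0,"wz": 0,"hand": 25},
  {"dx": 0,"dy": 0,"dz": -1.0,"wx": 0,"wy": 0,"wz": 0,"hand": 25},
  {"dx": 0,"dy": 0,"dz": -1.45,"wx": 0,"wy": 0,"wz": 1.5,"hand": 25},
  {"dx": -0.3,"dy": -0.1,"dz": -1.45,"wx": 0,"wy": 0,"wz": 3.2,"hand": 25},
  {"dx": -0.6,"dy": -0.2,"dz": -1.45,"wx": 0,"wy": 0,"wz": 4.9,"hand": 25},
  {"dx": -0.9,"dy": -0.3,"dz": -1.45,"wx": 0,"wy": 0,"wz": 6.6,"hand": 25},
  {"dx": -1.2,"dy": -0.4,"dz": -1.45,"wx": 0,"wy": 0,"wz": 8.3,"hand": 25},
  {"dx": -1.5,"dy": -0.45,"dz": -1.45,"wx": 0,"wy": 0,"wz": 10,"hand": 25},
  {"dx": -1.8,"dy": -0.5,"dz": -1.45,"wx": 0,"wy": 0,"wz": 11.7,"hand": 25},
  {"dx": -2.13,"dy": -0.57,"dz": -1.45,"wx": 0,"wy": 0,"wz": 13.4,"hand": 25},
  {"dx": -2.13,"dy": -0.57,"dz": -1.45,"wx": 0,"wy": 0,"wz": 15.1,"hand": 25},
  {"dx": -2.13,"dy": -0.57,"dz": -1.45,"wx": 0,"wy": 0,"wz": 16.8,"hand": 25},
  {"dx": -2.13,"dy": -0.57,"dz": -1.45,"wx": 0,"wy": 0,"wz": 18.5,"hand": 25},
  {"dx": -2.13,"dy": -0.57,"dz": -1.45,"wx": 0,"wy": 0,"wz": 20.2,"hand": 25},
  {"dx": -2.13,"dy": -0.57,"dz": -1.45,"wx": 0,"wy": 0,"wz": 21.9,"hand": 25},
  {"dx": -2.13,"dy": -0.57,"dz": -1.45,"wx": 0,"wy": 0,"wz": 23.6,"hand": 25},
  {"dx": -2.13,"dy": -0.57,"dz": -1.45,"wx": 0,"wy": 0,"wz": 25.3,"hand": 25},
  {"dx": -2.13,"dy": -0.57,"dz": -1.45,"wx": 0,"wy": 0,"wz": 27,"hand": 25},
  {"dx": -2.13,"dy": -0.57,"dz": -1.45,"wx": 0,"wy": 0,"wz": 28.5,"hand": 25},
  {"dx": -2.13,"dy": -0.57,"dz": -1.45,"wx": 0,"wy": 0,"wz": 28.5,"hand": 25},
])

```text
clock: 17.3
eef_pos: [0.5026, 0.3296, 0.0882]
tool_rot: [0.653, 0.758, -0.001, -0.0]
ft_force: [-0.5, 1.0, -0.3]
grip_width: 0.0304
grasp_force: 59.6
```

```bash
cat >> h.py <<'E'
def tp(x,y,c,yawd):
    t=np.radians(yawd);return np.array(c)+np.array([x*np.cos(t)-y*np.sin(t),x*np.sin(t)+y*np.cos(t)])/1000
E
python3 - <<'E'
from h import *
print(yaw());goto(.504,.3305,.0225,98.4)
o=bot.get_obs();im=np.ascontiguousarray(bot.camera('wrist')[:,:,::-1]);
for r in ((3,53,23,77),(-64,64,-93,93)):
    P=[np.r_[tp(x,y,(.523,.3925),188.5),.013] for x,y in((r[0],r[2]),(r[1],r[2]),(r[1],r[3]),(r[0],r[3]))]
    cv2.polylines(im,[proj(np.array(P),o).round().astype(int)],True,(0,255,0),1)
cv2.imwrite('pics/w7.png',im)
E
```

```text
98.5043918671713
d [0.013 0.033 1.313] w [-0.02  0.    0.02]
```

View pics/w7.png

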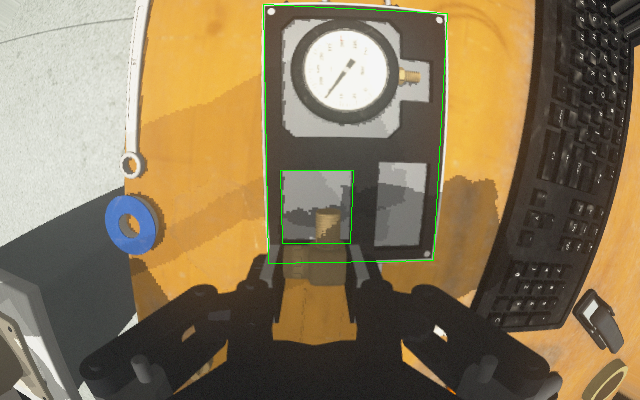

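The large gauge is seated with its stem in the slot at (410,76), and the tray overlay is still good. Lowering the elbow.

>>> drive_tool([
  {"dx": 0.01,"dy": 0.03,"dz": 0.4,"wx": 0,"wy": 0,"wz": 0,"hand": 25},
  {"dx": 0.01,"dy": 0.03,"dz": 0.8,"wx": 0,"wy": 0,"wz": 0,"hand": 25},
  {"dx": 0.01,"dy": 0.03,"dz": 1.1,"wx": 0,"wy": 0,"wz": 0,"hand": 25},
  {"dx": 0.01,"dy": 0.03,"dz": 1.23,"wx": 0,"wy": 0,"wz": 0,"hand": 25},
  {"dx": 0.01,"dy": 0.03,"dz": 1.29,"wx": 0,"wy": 0,"wz": 0,"hand": 25},
  {"dx": 0.01,"dy": 0.03,"dz": 1.31,"wx": 0,"wy": 0,"wz": 0,"hand": 25},
  {"dx": 0.01,"dy": 0.03,"dz": 1.33,"wx": 0,"wy": 0,"wz": 0,"hand": 25},
  {"dx": 0.01,"dy": 0.03,"dz": 1.33,"wx": 0,"wy": 0,"wz": 0,"hand": 25},
])

```text
clock: 18.15
eef_pos: [0.5048, 0.3309, 0.0228]
tool_rot: [0.653, 0.758, 0.0, -0.0]
ft_force: [-0.4, 0.7, 0.5]
grip_width: 0.0303
grasp_force: 59.6
```

>>> drive_tool([
  {"dx": 0,"dy": 0,"dz": 0.01,"wx": 0,"wy": 0,"wz": 0,"hand": 33},
  {"dx": 0,"dy": 0,"dz": 0.01,"wx": 0,"wy": 0,"wz": 0,"hand": 38},
  {"dx": 0,"dy": 0,"dz": 0.01,"wx": 0,"wy": 0,"wz": 0,"hand": 42},
  {"dx": 0,"dy": 0,"dz": 0.01,"wx": 0,"wy": 0,"wz": 0,"hand": 42},
  {"dx": 0,"dy": 0,"dz": -0.4,"wx": 0,"wy": 0,"wz": 0,"hand": 42},
  {"dx": 0,"dy": 0,"dz": -1.2,"wx": 0,"wy": 0,"wz": 0,"hand": 42},
  {"dx": 0,"dy": 0,"dz": -2.2,"wx": 0,"wy": 0,"wz": 0,"hand": 42},
  {"dx": 0,"dy": 0,"dz": -2.2,"wx": 0,"wy": 0,"wz": 0,"hand": 42},
])

```text
clock: 18.95
eef_pos: [0.5096, 0.3334, 0.1407]
tool_rot: [0.653, 0.757, 0.008, 0.003]
ft_force: [0.1, -0.4, 0.6]
grip_width: 0.0422
grasp_force: 0.0
```

```bash
python3 - <<'E'
from h import *
a=np.load('w1.npz'); o1=dict(eef_pos=a['p'],tool_rot=a['q'])
p,d=ray('top',436,251);p2,d2=ray('wrist',401,182,o1)
s=np.linalg.lstsq(np.c_[d,-d2],p2-p,rcond=None)[0];print(p+d*s[0],p2+d2*s[1])
goto(.4394,.0698,.13,69)
bot.camera('wrist')
o=bot.get_obs()
for d in bot.look_for('wrist','elbow_centre')[:2]:
    e=d['extent'];print(d['score'],e,px('wrist',e[0],e[1],.015,o),'want',tp(28,50,(.523,.3925),188.5))
E
```

```text
[ 0.44605765 -0.02491966  0.11432904] [ 0.44733761 -0.0216049   0.11332603]
d [-5.01  -2.169  0.152] w [ 0.15 -0.11  5.89]
0.56 [305.2, 193.8, 36.2, 53.3] [0.50082912 0.33930276] want [0.50269803 0.33891054]
```

>>> drive_tool([
  {"dx": -1,"dy": -0.4,"dz": 0.15,"wx": 0,"wy": 0,"wz": 1.2,"hand": 42},
  {"dx": -2,"dy": -0.8,"dz": 0.15,"wx": 0,"wy": 0,"wz": 2.6,"hand": 42},
  {"dx": -3,"dy": -1.2,"dz": 0.15,"wx": 0,"wy": 0,"wz": 4,"hand": 42},
  {"dx": -4,"dy": -1.7,"dz": 0.3,"wx": 0,"wy": 0,"wz": 5,"hand": 42},
  {"dx": -4.6,"dy": -2,"dz": 0.5,"wx": 0,"wy": 0,"wz": 5.9,"hand": 42},
  {"dx": -5,"dy": -2.17,"dz": 0.6,"wx": 0,"wy": 0,"wz": 5.9,"hand": 42},
  {"dx": -5,"dy": -2.17,"dz": 0.75,"wx": 0,"wy": 0,"wz": 5.9,"hand": 42},
  {"dx": -5,"dy": -2.17,"dz": 0.75,"wx": 0,"wy": 0,"wz": 5.9,"hand": 42},
  {"dx": -5,"dy": -2.17,"dz": 0.75,"wx": 0,"wy": 0,"wz": 5.9,"hand": 42},
])

```text
clock: 19.95
eef_pos: [0.4341, 0.068, 0.0941]
tool_rot: [0.824, 0.567, -0.001, -0.0]
ft_force: [0.5, 0.7, -1.1]
grip_width: 0.0419
grasp_force: 0.0
```

```bash
python3 - <<'E'
from h import *
print(yaw());goto(.4394,.0698,.018,69)
o=bot.get_obs();im=np.ascontiguousarray(bot.camera('wrist')[:,:,::-1])
s=5;x1,y1=.475,.105;q=ortho(im,o,.405,x1,.035,y1,.0125,s)
for P in ([[-12.5,-25],[12.5,-25],[12.5,25],[-12.5,25]],[[-11,-7],[11,-7],[11,7],[-11,7]]):
    W=np.array([tp(a,b,(.4394,.0698),-21) for a,b in P])
    cv2.polylines(q,[np.c_[(y1-W[:,1])*1000*s,(x1-W[:,0])*1000*s].round().astype(int)],True,(0,0,255),1)
cv2.imwrite('pics/o8.png',np.hstack([q,cv2.resize(im,None,fx=.68,fy=.68)[:350] if 0 else cv2.copyMakeBorder(cv2.resize(im,(440,275)),0,75,0,0,0)]))
E
```

```text
69.0380641119645
d [0.073 0.087 1.523] w [-0.01  0.01  0.01]Traceback (most recent call last):
  File "<stdin>", line 8, in <module>
    return _nx.concatenate(arrs, 1, dtype=dtype, casting=casting)
           ~~~~~~~~~~~~~~~^^^^^^^^^^^^^^^^^^^^^^^^^^^^^^^^^^^^^^^
ValueError: all the input array dimensions except for the concatenation axis must match exactly, but along dimension 0, the array at index 0 has size 349 and the array at index 1 has size 350
```

```bash
cat >> h.py <<'E'
def meas(name,z,near,k=0):
    """network outline -> rectified minAreaRect on plane z"""
    o=bot.get_obs();im=bot.camera('wrist')
    for d in bot.outline_of('wrist',name)[:3]:
        m=d['region'].astype(np.uint8)*255;s=4
        q=ortho(m,o,near[0]-.06,near[0]+.06,near[1]-.06,near[1]+.06,z,s)>127
        if q.sum()<300: continue
        P=np.argwhere(q).astype(np.float32)+.5;W=np.c_[near[0]+.06-P[:,0]/s/1000,near[1]+.06-P[:,1]/s/1000]
        r=cv2.minAreaRect((W*1000).astype(np.float32));ev,V=np.linalg.eigh(np.cov(W.T));v=V[:,1]
        print(name,round(d['score'],2),'centroid',W.mean(0).round(4),'rect',np.round(r[0],1),np.round(r[1],1),round(r[2],1),'axis',round(np.degrees(np.arctan2(v[1],v[0])),1),'bbox',(W.min(0)*1000).round(1),(W.max(0)*1000).round(1))
    return o,im
E
python3 - <<'E'
from h import *
meas('nipple_centre',.0125,(.44,.07))
E
```

```text
nipple_centre 0.6 centroid [0.4394 0.0691] rect [440.   68.9] [53.6 23.3] 68.5 axis 65.7 bbox [423.6  43.4] [455.4  95.6]
```

```bash
python3 -c "
from h import *
goto(.4397,.069,.017,68.5)"
```

```text
d [0.049 0.091 1.555] w [-0.   -0.    0.12]
```

>>> drive_tool([
  {"dx": 0.05,"dy": 0.09,"dz": 0.3,"wx": 0,"wy": 0,"wz": 0.1,"hand": 42},
  {"dx": 0.05,"dy": 0.09,"dz": 0.7,"wx": 0,"wy": 0,"wz": 0.1,"hand": 42},
  {"dx": 0.05,"dy": 0.09,"dz": 1.1,"wx": 0,"wy": 0,"wz": 0.1,"hand": 42},
  {"dx": 0.05,"dy": 0.09,"dz": 1.4,"wx": 0,"wy": 0,"wz": 0.1,"hand": 42},
  {"dx": 0.05,"dy": 0.09,"dz": 1.55,"wx": 0,"wy": 0,"wz": 0.1,"hand": 42},
  {"dx": 0.05,"dy": 0.09,"dz": 1.55,"wx": 0,"wy": 0,"wz": 0.1,"hand": 42},
  {"dx": 0.05,"dy": 0.09,"dz": 1.55,"wx": 0,"wy": 0,"wz": 0.1,"hand": 20},
  {"dx": 0.05,"dy": 0.09,"dz": 1.55,"wx": 0,"wy": 0,"wz": 0.1,"hand": 16},
  {"dx": 0.05,"dy": 0.09,"dz": 1.55,"wx": 0,"wy": 0,"wz": 0.1,"hand": 16},
  {"dx": 0.05,"dy": 0.09,"dz": 1.55,"wx": 0,"wy": 0,"wz": 0.1,"hand": 16},
  {"dx": 0.05,"dy": 0.09,"dz": 1.55,"wx": 0,"wy": 0,"wz": 0.1,"hand": 16},
  {"dx": 0.05,"dy": 0.09,"dz": 1.55,"wx": 0,"wy": 0,"wz": 0.1,"hand": 16},
])

```text
clock: 21.3
eef_pos: [0.4399, 0.0683, 0.0181]
tool_rot: [0.827, 0.563, 0.001, 0.0]
ft_force: [-0.4, 1.1, 6.4]
grip_width: 0.0201
grasp_force: 59.3
```

```bash
python3 -c "
from h import *
t=tp(-34,50,(.523,.3925),188.5);print(t);goto(t[0],t[1],.10,98.5)"
```

```text
[0.56401701 0.34807473]
d [ 6.117  0.259 -1.63 ] w [ 0.02 -0.01 -6.  ]
```

>>> drive_tool([
  {"dx": 0,"dy": 0,"dz": -0.5,"wx": 0,"wy": 0,"wz": 0,"hand": 16},
  {"dx": 0,"dy": 0,"dz": -1.1,"wx": 0,"wy": 0,"wz": 0,"hand": 16},
  {"dx": 0.4,"dy": 0,"dz": -1.6,"wx": 0,"wy": 0,"wz": -0.4,"hand": 16},
  {"dx": 1.1,"dy": 0.05,"dz": -1.63,"wx": 0,"wy": 0,"wz": -1.1,"hand": 16},
  {"dx": 1.9,"dy": 0.1,"dz": -1.63,"wx": 0,"wy": 0,"wz": -1.9,"hand": 16},
  {"dx": 2.7,"dy": 0.1,"dz": -1.63,"wx": 0,"wy": 0,"wz": -2.7,"hand": 16},
  {"dx": 3.5,"dy": 0.15,"dz": -1.63,"wx": 0,"wy": 0,"wz": -3.5,"hand": 16},
  {"dx": 4.3,"dy": 0.2,"dz": -1.63,"wx": 0,"wy": 0,"wz": -4.3,"hand": 16},
  {"dx": 5.1,"dy": 0.22,"dz": -1.63,"wx": 0,"wy": 0,"wz": -5.1,"hand": 16},
  {"dx": 5.7,"dy": 0.25,"dz": -1.63,"wx": 0,"wy": 0,"wz": -5.7,"hand": 16},
  {"dx": 6.1,"dy": 0.26,"dz": -1.63,"wx": 0,"wy": 0,"wz": -6,"hand": 16},
  {"dx": 6.12,"dy": 0.26,"dz": -1.63,"wx": 0,"wy": 0,"wz": -6,"hand": 16},
  {"dx": 6.12,"dy": 0.26,"dz": -1.63,"wx": 0,"wy": 0,"wz": -6,"hand": 16},
  {"dx": 6.12,"dy": 0.26,"dz": -1.63,"wx": 0,"wy": 0,"wz": -6,"hand": 16},
])

```text
clock: 22.7
eef_pos: [0.5627, 0.3466, 0.0981]
tool_rot: [0.653, 0.757, -0.001, -0.0]
ft_force: [-0.3, -0.4, 0.3]
grip_width: 0.0199
grasp_force: 58.9
```

```bash
python3 -c "
from h import *
print(yaw());goto(.5645,.348,.0235,98.5)
meas('nipple_centre',.09,(.564,.348));"
```

```text
98.42366736857501
d [0.023 0.042 1.493] w [-0.03  0.01 -0.02]
nipple_centre 0.81 centroid [0.5628 0.3461] rect [562.7 345.7] [21.2 58.4] 10.0 axis 95.8 bbox [551.6 316.6] [574.4 374.9]
```

>>> drive_tool([
  {"dx": 0.02,"dy": 0.04,"dz": 0.4,"wx": 0,"wy": 0,"wz": 0,"hand": 16},
  {"dx": 0.02,"dy": 0.04,"dz": 0.8,"wx": 0,"wy": 0,"wz": 0,"hand": 16},
  {"dx": 0.02,"dy": 0.04,"dz": 1.15,"wx": 0,"wy": 0,"wz": 0,"hand": 16},
  {"dx": 0.02,"dy": 0.04,"dz": 1.38,"wx": 0,"wy": 0,"wz": 0,"hand": 16},
  {"dx": 0.02,"dy": 0.04,"dz": 1.46,"wx": 0,"wy": 0,"wz": 0,"hand": 16},
  {"dx": 0.02,"dy": 0.04,"dz": 1.49,"wx": 0,"wy": 0,"wz": 0,"hand": 16},
  {"dx": 0.02,"dy": 0.04,"dz": 1.505,"wx": 0,"wy": 0,"wz": 0,"hand": 16},
  {"dx": 0.02,"dy": 0.04,"dz": 1.505,"wx": 0,"wy": 0,"wz": 0,"hand": 16},
])

```text
clock: 23.6
eef_pos: [0.5651, 0.3491, 0.024]
tool_rot: [0.653, 0.757, -0.0, -0.0]
ft_force: [-2.5, -1.7, -0.7]
grip_width: 0.0198
grasp_force: 60.2
```

>>> drive_tool([
  {"dx": 0,"dy": 0,"dz": 0.015,"wx": 0,"wy": 0,"wz": 0,"hand": 16},
  {"dx": 0,"dy": 0,"dz": 0.015,"wx": 0,"wy": 0,"wz": 0,"hand": 22},
  {"dx": 0,"dy": 0,"dz": 0.015,"wx": 0,"wy": 0,"wz": 0,"hand": 26},
  {"dx": 0,"dy": 0,"dz": 0.015,"wx": 0,"wy": 0,"wz": 0,"hand": 30},
  {"dx": 0,"dy": 0,"dz": 0.015,"wx": 0,"wy": 0,"wz": 0,"hand": 30},
  {"dx": 0,"dy": 0,"dz": -0.4,"wx": 0,"wy": 0,"wz": 0,"hand": 40},
  {"dx": 0,"dy": 0,"dz": -1.2,"wx": 0,"wy": 0,"wz": 0,"hand": 50},
  {"dx": 0,"dy": 0,"dz": -2,"wx": 0,"wy": 0,"wz": 0,"hand": 70},
  {"dx": 0,"dy": 0,"dz": -2.4,"wx": 0,"wy": 0,"wz": 0,"hand": 70},
  {"dx": 0,"dy": 0,"dz": -2.4,"wx": 0,"wy": 0,"wz": 0,"hand": 70},
])

```text
clock: 24.6
eef_pos: [0.5685, 0.3513, 0.1491]
tool_rot: [0.653, 0.758, 0.005, 0.002]
ft_force: [0.2, 0.2, 0.4]
grip_width: 0.0694
grasp_force: 0.0
```

```bash
python3 - <<'E'
from h import *
o,im=meas('nipple_centre',.0175,(.564,.348))
meas('gauge_large_centre',.025,(.507,.432));print(tp(10.5,-41,(.523,.3925),188.5))
meas('elbow_centre',.015,(.503,.339))
q=ortho(im,o,.44,.61,.28,.50,.013,2.5)
for r in ((3,53,23,77),(-64,64,-93,93),(-53,-15,17,83)):
    W=np.array([tp(x,y,(.523,.3925),188.5) for x,y in((r[0],r[2]),(r[1],r[2]),(r[1],r[3]),(r[0],r[3]))])
    cv2.polylines(q,[np.c_[(.50-W[:,1])*2500,(.61-W[:,0])*2500].round().astype(int)],True,(0,255,0),1)
cv2.imwrite('pics/o9.png',q[:,:,::-1])
goto(.5952,.1446,.15,120)
E
```

```text
nipple_centre 0.86 centroid [0.5647 0.3501] rect [565. 350.] [22.9 52.4] 8.1 axis 96.2 bbox [552.9 323.4] [576.9 376.6]
gauge_large_centre 0.73 centroid [0.5084 0.4341] rect [508.8 432.6] [68.7 73. ] 56.0 axis -172.2 bbox [473.1 400.4] [556.9 468.4]
[0.50655515 0.43149765]
elbow_centre 0.92 centroid [0.5059 0.337 ] rect [503.7 340. ] [35.2 41.3] 7.8 axis 69.4 bbox [487.4 319.6] [522.4 361.9]
d [-4.129  0.006 -0.169] w [-0.05  0.01 -4.3 ]
```

```bash
python3 -c "
from h import *
goto(.595,.1446,.11,235)"
```

```text
d [-4.128  0.005  0.631] w [ -0.04  -0.04 -27.3 ]
```

>>> drive_tool([
  {"dx": -0.4,"dy": 0,"dz": 0,"wx": 0,"wy": 0,"wz": -1.7,"hand": 66},
  {"dx": -0.8,"dy": 0,"dz": 0,"wx": 0,"wy": 0,"wz": -3.4,"hand": 66},
  {"dx": -1.2,"dy": 0,"dz": 0,"wx": 0,"wy": 0,"wz": -5.1,"hand": 66},
  {"dx": -1.6,"dy": 0,"dz": 0,"wx": 0,"wy": 0,"wz": -6.8,"hand": 66},
  {"dx": -2,"dy": 0,"dz": 0,"wx": 0,"wy": 0,"wz": -8.5,"hand": 66},
  {"dx": -2.4,"dy": 0,"dz": 0,"wx": 0,"wy": 0,"wz": -10.2,"hand": 66},
  {"dx": -2.8,"dy": 0,"dz": 0,"wx": 0,"wy": 0,"wz": -11.9,"hand": 66},
  {"dx": -3.2,"dy": 0,"dz": 0,"wx": 0,"wy": 0,"wz": -13.6,"hand": 66},
  {"dx": -3.6,"dy": 0,"dz": 0,"wx": 0,"wy": 0,"wz": -15.3,"hand": 66},
  {"dx": -3.9,"dy": 0,"dz": 0.1,"wx": 0,"wy": 0,"wz": -17,"hand": 66},
  {"dx": -4.13,"dy": 0,"dz": 0.2,"wx": 0,"wy": 0,"wz": -18.7,"hand": 66},
  {"dx": -4.13,"dy": 0,"dz": 0.3,"wx": 0,"wy": 0,"wz": -20.4,"hand": 66},
  {"dx": -4.13,"dy": 0,"dz": 0.4,"wx": 0,"wy": 0,"wz": -22.1,"hand": 66},
  {"dx": -4.13,"dy": 0,"dz": 0.5,"wx": 0,"wy": 0,"wz": -23.8,"hand": 66},
  {"dx": -4.13,"dy": 0,"dz": 0.6,"wx": 0,"wy": 0,"wz": -25.5,"hand": 66},
  {"dx": -4.13,"dy": 0,"dz": 0.63,"wx": 0,"wy": 0,"wz": -27,"hand": 66},
  {"dx": -4.13,"dy": 0,"dz": 0.63,"wx": 0,"wy": 0,"wz": -27.3,"hand": 66},
  {"dx": -4.13,"dy": 0,"dz": 0.63,"wx": 0,"wy": 0,"wz": -27.3,"hand": 66},
  {"dx": -4.13,"dy": 0,"dz": 0.63,"wx": 0,"wy": 0,"wz": -27.3,"hand": 66},
])

```text
clock: 26.8
eef_pos: [0.5956, 0.145, 0.1115]
tool_rot: [-0.461, 0.887, 0.0, -0.001]
ft_force: [-0.3, -0.9, -0.4]
grip_width: 0.066
grasp_force: 0.0
```

```bash
python3 - <<'E'
from h import *
print(yaw())
o,im=meas('gauge_small_centre',.013,(.595,.1446))
q=ortho(im,o,.53,.67,-.06,.20,.013,3)
cv2.imwrite('pics/o10.png',q[:,:,::-1])
goto(.595,.1446,.0135,235)
E
```

```text
-125.10931788158304
gauge_small_centre 0.82 centroid [0.5961 0.1447] rect [595.6 144.3] [56.8 57. ] 75.3 axis -149.2 bbox [566.6 116.2] [629.4 172.5]
d [0.015 0.006 1.966] w [ 0.01 -0.   -0.02]
```

View pics/o10.png

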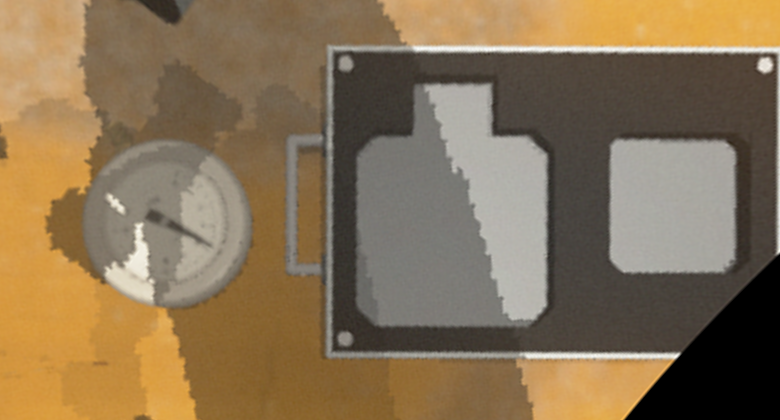

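The small tray's screws are at (346,64), (766,64) and (345,339), giving centre (.6028,.0148), yaw 180°. The white gauge is at (167,222), i.e. (.596,.144), with its mask axis at about 31°. It is white and lies between the trays, so it is the one meant.

>>> drive_tool([
  {"dx": 0,"dy": 0,"dz": 0.6,"wx": 0,"wy": 0,"wz": 0,"hand": 66},
  {"dx": 0,"dy": 0,"dz": 1.1,"wx": 0,"wy": 0,"wz": 0,"hand": 66},
  {"dx": 0,"dy": 0,"dz": 1.6,"wx": 0,"wy": 0,"wz": 0,"hand": 66},
  {"dx": 0,"dy": 0,"dz": 1.85,"wx": 0,"wy": 0,"wz": 0,"hand": 66},
  {"dx": 0,"dy": 0,"dz": 1.97,"wx": 0,"wy": 0,"wz": 0,"hand": 66},
  {"dx": 0,"dy": 0,"dz": 1.97,"wx": 0,"wy": 0,"wz": 0,"hand": 66},
  {"dx": 0,"dy": 0,"dz": 1.97,"wx": 0,"wy": 0,"wz": 0,"hand": 50},
  {"dx": 0,"dy": 0,"dz": 1.97,"wx": 0,"wy": 0,"wz": 0,"hand": 42},
  {"dx": 0,"dy": 0,"dz": 1.97,"wx": 0,"wy": 0,"wz": 0,"hand": 42},
  {"dx": 0,"dy": 0,"dz": 1.97,"wx": 0,"wy": 0,"wz": 0,"hand": 42},
  {"dx": 0,"dy": 0,"dz": 1.97,"wx": 0,"wy": 0,"wz": 0,"hand": 42},
])

```text
clock: 28.0
eef_pos: [0.5969, 0.1453, 0.0153]
tool_rot: [-0.462, 0.887, -0.0, 0.001]
ft_force: [-1.0, -0.0, 6.9]
grip_width: 0.0509
grasp_force: 58.6
```

```bash
python3 -c "
from h import *
goto(.5943,.0478,.08,203)"
```

```text
d [ 1.625 -1.079 -1.296] w [-0.01  0.03  6.4 ]
```

>>> drive_tool([
  {"dx": 0,"dy": 0,"dz": -0.4,"wx": 0,"wy": 0,"wz": 0,"hand": 42},
  {"dx": 0,"dy": 0,"dz": -0.9,"wx": 0,"wy": 0,"wz": 0,"hand": 42},
  {"dx": 0,"dy": 0,"dz": -1.3,"wx": 0,"wy": 0,"wz": 0.5,"hand": 42},
  {"dx": 0.3,"dy": -0.2,"dz": -1.3,"wx": 0,"wy": 0,"wz": 1.5,"hand": 42},
  {"dx": 0.7,"dy": -0.45,"dz": -1.3,"wx": 0,"wy": 0,"wz": 3,"hand": 42},
  {"dx": 1.1,"dy": -0.7,"dz": -1.3,"wx": 0,"wy": 0,"wz": 4.5,"hand": 42},
  {"dx": 1.4,"dy": -0.95,"dz": -1.3,"wx": 0,"wy": 0,"wz": 5.7,"hand": 42},
  {"dx": 1.62,"dy": -1.08,"dz": -1.3,"wx": 0,"wy": 0,"wz": 6.4,"hand": 42},
  {"dx": 1.62,"dy": -1.08,"dz": -1.3,"wx": 0,"wy": 0,"wz": 6.4,"hand": 42},
  {"dx": 1.62,"dy": -1.08,"dz": -1.3,"wx": 0,"wy": 0,"wz": 6.4,"hand": 42},
  {"dx": 1.62,"dy": -1.08,"dz": -1.3,"wx": 0,"wy": 0,"wz": 6.4,"hand": 42},
])

```text
clock: 29.1
eef_pos: [0.5935, 0.0485, 0.0784]
tool_rot: [-0.2, 0.98, 0.0, -0.0]
ft_force: [-0.1, 0.0, -0.4]
grip_width: 0.0511
grasp_force: 59.2
```

```bash
python3 -c "
from h import *
print(yaw());goto(.5943,.0478,.02,203)
meas('gauge_small_centre',.078,(.5943,.0478))"
```

```text
-156.91167893478593
d [-0.01  -0.02   1.168] w [ 0.01 -0.    0.02]
gauge_small_centre 0.62 centroid [0.5908 0.0482] rect [590.2  48. ] [57.1 55.5] 45.0 axis -165.9 bbox [561.4  20.7] [627.2  76.7]
```

```bash
python3 - <<'E'
from h import *
o=bot.get_obs();im=bot.camera('wrist')
d=bot.outline_of('wrist','gauge_small_centre')[0]
q=ortho(d['region'].astype(np.uint8)*255,o,.53,.66,-.02,.11,.073,4)>127
P=np.argwhere(q);W=np.c_[.66-P[:,0]/4000,.11-P[:,1]/4000]
v=W-np.array([.5905,.048]);r=np.hypot(*v.T)
for t in (.031,.034,.037):
    m=r>t;print(t,m.sum(),np.degrees(np.arctan2(v[m,1].mean(),v[m,0].mean())))
E
```

```text
0.031 1365 12.632339861181073
0.034 550 0.3154097308029702
0.037 279 0.2822429362708574
```

>>> drive_tool([
  {"dx": -0.02,"dy": -0.02,"dz": 0.4,"wx": 0,"wy": 0,"wz": 0,"hand": 42},
  {"dx": -0.02,"dy": -0.02,"dz": 0.75,"wx": 0,"wy": 0,"wz": 0,"hand": 42},
  {"dx": -0.02,"dy": -0.02,"dz": 0.98,"wx": 0,"wy": 0,"wz": 0,"hand": 42},
  {"dx": -0.02,"dy": -0.02,"dz": 1.08,"wx": 0,"wy": 0,"wz": 0,"hand": 42},
  {"dx": -0.02,"dy": -0.02,"dz": 1.12,"wx": 0,"wy": 0,"wz": 0,"hand": 42},
  {"dx": -0.02,"dy": -0.02,"dz": 1.14,"wx": 0,"wy": 0,"wz": 0,"hand": 42},
  {"dx": -0.02,"dy": -0.02,"dz": 1.15,"wx": 0,"wy": 0,"wz": 0,"hand": 42},
  {"dx": -0.02,"dy": -0.02,"dz": 1.15,"wx": 0,"wy": 0,"wz": 0,"hand": 42},
])

```text
clock: 30.1
eef_pos: [0.5952, 0.0472, 0.0215]
tool_rot: [-0.199, 0.98, -0.0, 0.0]
ft_force: [0.9, -0.5, -1.2]
grip_width: 0.0507
grasp_force: 59.2
```

>>> drive_tool([
  {"dx": 0,"dy": 0,"dz": 0.01,"wx": 0,"wy": 0,"wz": 0,"hand": 42},
  {"dx": 0,"dy": 0,"dz": 0.02,"wx": 0,"wy": 0,"wz": 0,"hand": 42},
  {"dx": 0,"dy": 0,"dz": 0.03,"wx": 0,"wy": 0,"wz": 0,"hand": 42},
  {"dx": 0,"dy": 0,"dz": 0.04,"wx": 0,"wy": 0,"wz": 0,"hand": 42},
  {"dx": 0,"dy": 0,"dz": 0.04,"wx": 0,"wy": 0,"wz": 0,"hand": 42},
])

```text
clock: 30.6
eef_pos: [0.595, 0.0471, 0.0203]
tool_rot: [-0.199, 0.98, -0.0, 0.0]
ft_force: [-3.1, 0.1, 7.2]
grip_width: 0.0509
grasp_force: 60.3
```

>>> drive_tool([
  {"dx": 0,"dy": 0,"dz": 0.04,"wx": 0,"wy": 0,"wz": 0,"hand": 52},
  {"dx": 0,"dy": 0,"dz": 0.04,"wx": 0,"wy": 0,"wz": 0,"hand": 57},
  {"dx": 0,"dy": 0,"dz": 0.04,"wx": 0,"wy": 0,"wz": 0,"hand": 62},
  {"dx": 0,"dy": 0,"dz": 0.04,"wx": 0,"wy": 0,"wz": 0,"hand": 64},
  {"dx": 0,"dy": 0,"dz": 0.04,"wx": 0,"wy": 0,"wz": 0,"hand": 64},
  {"dx": 0,"dy": 0,"dz": -0.2,"wx": 0,"wy": 0,"wz": 0,"hand": 64},
  {"dx": 0,"dy": 0,"dz": -0.8,"wx": 0,"wy": 0,"wz": 0,"hand": 64},
  {"dx": 0,"dy": 0,"dz": -1.6,"wx": 0,"wy": 0,"wz": 0,"hand": 64},
  {"dx": 0,"dy": 0,"dz": -2,"wx": 0,"wy": 0,"wz": 0,"hand": 60},
  {"dx": 0,"dy": 0,"dz": -2,"wx": 0,"wy": 0,"wz": 0,"hand": 50},
])

```text
clock: 31.6
eef_pos: [0.5973, 0.0474, 0.1232]
tool_rot: [-0.199, 0.98, -0.0, 0.003]
ft_force: [-0.6, 0.6, -0.4]
grip_width: 0.05
grasp_force: 0.0
```

```bash
python3 - <<'E'
from h import *
meas('gauge_small_centre',.020,(.595,.048))
goto(.511,.157,.11,180)
E
```

```text
gauge_small_centre 0.6 centroid [0.5931 0.0472] rect [592.5  47.1] [57.1 56.2] 42.3 axis -175.5 bbox [563.6  19.6] [630.9  75.9]
d [0.683 2.676 0.181] w [ 0.  -0.   4.6]
```

>>> drive_tool([
  {"dx": 0.3,"dy": 1,"dz": 0,"wx": 0,"wy": 0,"wz": 1.6,"hand": 44},
  {"dx": 0.5,"dy": 1.9,"dz": 0.2,"wx": 0,"wy": 0,"wz": 3.2,"hand": 44},
  {"dx": 0.68,"dy": 2.68,"dz": 0.2,"wx": 0,"wy": 0,"wz": 4.6,"hand": 44},
  {"dx": 0.68,"dy": 2.68,"dz": 0.2,"wx": 0,"wy": 0,"wz": 4.6,"hand": 44},
  {"dx": 0.68,"dy": 2.68,"dz": 0.2,"wx": 0,"wy": 0,"wz": 4.6,"hand": 44},
  {"dx": 0.68,"dy": 2.68,"dz": 0.2,"wx": 0,"wy": 0,"wz": 4.6,"hand": 44},
])

```text
clock: 32.3
eef_pos: [0.5111, 0.1566, 0.108]
tool_rot: [0.0, 1.0, -0.0, -0.001]
ft_force: [-0.8, -0.0, -0.2]
grip_width: 0.044
grasp_force: 0.0
```

```bash
python3 - <<'E'
from h import *
print(yaw())
o,im=meas('reducer_centre',.012,(.511,.157))
q=ortho(im,o,.47,.55,.117,.197,.012,6)
# predicted hex at z .015, flats normal along y
H=np.array([[15.6*np.cos(a),15.6*np.sin(a)] for a in np.radians(np.arange(0,360,60))])/1000+[.511,.157]
cv2.polylines(q,[np.c_[(.197-H[:,1])*6000,(.55-H[:,0])*6000].round().astype(int)],True,(255,0,0),1)
cv2.imwrite('pics/o11.png',q[:,:,::-1])
goto(.511,.157,.0155,180)
E
```

```text
179.99650994356767
reducer_centre 0.92 centroid [0.5111 0.157 ] rect [511.2 157. ] [32.2 27.7] -0.0 axis -177.1 bbox [495.1 143.1] [527.4 170.9]
d [0.01  0.016 1.858] w [-0.01 -0.01 -0.02]
```

View pics/o11.png

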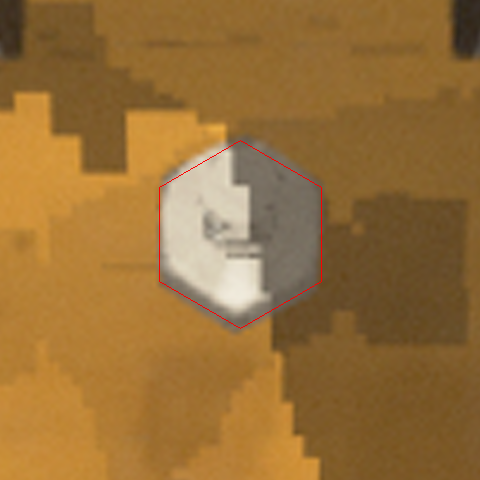

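The steel reducer is at (240,235) in the crop. The hexagon overlay coincides with it, so centre (.511,.157) with flats along y is confirmed.

>>> drive_tool([
  {"dx": 0.01,"dy": 0.01,"dz": 0.6,"wx": 0,"wy": 0,"wz": 0,"hand": 44},
  {"dx": 0.01,"dy": 0.01,"dz": 1.1,"wx": 0,"wy": 0,"wz": 0,"hand": 44},
  {"dx": 0.01,"dy": 0.01,"dz": 1.5,"wx": 0,"wy": 0,"wz": 0,"hand": 44},
  {"dx": 0.01,"dy": 0.01,"dz": 1.75,"wx": 0,"wy": 0,"wz": 0,"hand": 44},
  {"dx": 0.01,"dy": 0.01,"dz": 1.86,"wx": 0,"wy": 0,"wz": 0,"hand": 44},
  {"dx": 0.01,"dy": 0.01,"dz": 1.86,"wx": 0,"wy": 0,"wz": 0,"hand": 44},
  {"dx": 0.01,"dy": 0.01,"dz": 1.86,"wx": 0,"wy": 0,"wz": 0,"hand": 26},
  {"dx": 0.01,"dy": 0.01,"dz": 1.86,"wx": 0,"wy": 0,"wz": 0,"hand": 20},
  {"dx": 0.01,"dy": 0.01,"dz": 1.86,"wx": 0,"wy": 0,"wz": 0,"hand": 20},
  {"dx": 0.01,"dy": 0.01,"dz": 1.86,"wx": 0,"wy": 0,"wz": 0,"hand": 20},
  {"dx": 0.01,"dy": 0.01,"dz": 1.86,"wx": 0,"wy": 0,"wz": 0,"hand": 20},
])

```text
clock: 33.5
eef_pos: [0.5116, 0.158, 0.0171]
tool_rot: [0.0, 1.0, 0.0, 0.001]
ft_force: [-0.1, -1.4, 6.0]
grip_width: 0.0242
grasp_force: 59.6
```

```bash
python3 -c "
from h import *
goto(.6028,-.0272,.09,180)"
```

```text
d [-1.827 -3.703 -1.456] w [ 0.01  0.02 -0.  ]
```

>>> drive_tool([
  {"dx": 0,"dy": 0,"dz": -0.5,"wx": 0,"wy": 0,"wz": 0,"hand": 20},
  {"dx": 0,"dy": 0,"dz": -1.1,"wx": 0,"wy": 0,"wz": 0,"hand": 20},
  {"dx": -0.2,"dy": -0.4,"dz": -1.45,"wx": 0,"wy": 0,"wz": 0,"hand": 20},
  {"dx": -0.5,"dy": -1,"dz": -1.45,"wx": 0,"wy": 0,"wz": 0,"hand": 20},
  {"dx": -0.8,"dy": -1.7,"dz": -1.45,"wx": 0,"wy": 0,"wz": 0,"hand": 20},
  {"dx": -1.2,"dy": -2.4,"dz": -1.45,"wx": 0,"wy": 0,"wz": 0,"hand": 20},
  {"dx": -1.5,"dy": -3.1,"dz": -1.45,"wx": 0,"wy": 0,"wz": 0,"hand": 20},
  {"dx": -1.75,"dy": -3.55,"dz": -1.45,"wx": 0,"wy": 0,"wz": 0,"hand": 20},
  {"dx": -1.83,"dy": -3.7,"dz": -1.45,"wx": 0,"wy": 0,"wz": 0,"hand": 20},
  {"dx": -1.83,"dy": -3.7,"dz": -1.45,"wx": 0,"wy": 0,"wz": 0,"hand": 20},
  {"dx": -1.83,"dy": -3.7,"dz": -1.45,"wx": 0,"wy": 0,"wz": 0,"hand": 20},
  {"dx": -1.83,"dy": -3.7,"dz": -1.45,"wx": 0,"wy": 0,"wz": 0,"hand": 20},
])

```text
clock: 34.7
eef_pos: [0.6013, -0.0258, 0.0881]
tool_rot: [-0.001, 1.0, 0.0, -0.001]
ft_force: [0.0, -0.7, 0.4]
grip_width: 0.0241
grasp_force: 59.2
```

```bash
python3 -c "
from h import *
print(yaw());meas('reducer_centre',.085,(.603,-.027));goto(.6028,-.0272,.0235,180)"
```

```text
-179.90336035604963
reducer_centre 0.85 centroid [ 0.5996 -0.0249] rect [599.9 -25. ] [24.8 36.5] 90.0 axis -178.5 bbox [581.6 -37.4] [618.1 -12.6]
d [-0.026 -0.026  1.297] w [ 0.   -0.01  0.02]
```

>>> drive_tool([
  {"dx": -0.04,"dy": -0.03,"dz": 0.4,"wx": 0,"wy": 0,"wz": 0,"hand": 20},
  {"dx": -0.04,"dy": -0.03,"dz": 0.8,"wx": 0,"wy": 0,"wz": 0,"hand": 20},
  {"dx": -0.04,"dy": -0.03,"dz": 1.1,"wx": 0,"wy": 0,"wz": 0,"hand": 20},
  {"dx": -0.04,"dy": -0.03,"dz": 1.22,"wx": 0,"wy": 0,"wz": 0,"hand": 20},
  {"dx": -0.04,"dy": -0.03,"dz": 1.27,"wx": 0,"wy": 0,"wz": 0,"hand": 20},
  {"dx": -0.04,"dy": -0.03,"dz": 1.3,"wx": 0,"wy": 0,"wz": 0,"hand": 20},
  {"dx": -0.04,"dy": -0.03,"dz": 1.32,"wx": 0,"wy": 0,"wz": 0,"hand": 20},
  {"dx": -0.04,"dy": -0.03,"dz": 1.32,"wx": 0,"wy": 0,"wz": 0,"hand": 20},
])

```text
clock: 35.6
eef_pos: [0.6045, -0.0288, 0.023]
tool_rot: [0.0, 1.0, -0.0, 0.0]
ft_force: [0.2, 0.5, -0.7]
grip_width: 0.0246
grasp_force: 59.2
```

>>> drive_tool([
  {"dx": 0,"dy": 0,"dz": 0.01,"wx": 0,"wy": 0,"wz": 0,"hand": 20},
  {"dx": 0,"dy": 0,"dz": 0.02,"wx": 0,"wy": 0,"wz": 0,"hand": 20},
  {"dx": 0,"dy": 0,"dz": 0.02,"wx": 0,"wy": 0,"wz": 0,"hand": 20},
  {"dx": 0,"dy": 0,"dz": 0.02,"wx": 0,"wy": 0,"wz": 0,"hand": 28},
  {"dx": 0,"dy": 0,"dz": 0.02,"wx": 0,"wy": 0,"wz": 0,"hand": 34},
  {"dx": 0,"dy": 0,"dz": 0.02,"wx": 0,"wy": 0,"wz": 0,"hand": 36},
  {"dx": 0,"dy": 0,"dz": 0.02,"wx": 0,"wy": 0,"wz": 0,"hand": 36},
  {"dx": 0,"dy": 0,"dz": -0.3,"wx": 0,"wy": 0,"wz": 0,"hand": 36},
  {"dx": 0,"dy": 0,"dz": -1,"wx": 0,"wy": 0,"wz": 0,"hand": 36},
  {"dx": 0,"dy": 0,"dz": -2,"wx": 0,"wy": 0,"wz": 0,"hand": 36},
  {"dx": 0,"dy": 0,"dz": -3,"wx": 0,"wy": 0,"wz": 0,"hand": 36},
  {"dx": 0,"dy": 0,"dz": -3.4,"wx": 0,"wy": 0,"wz": 0,"hand": 36},
  {"dx": 0,"dy": 0,"dz": -3.4,"wx": 0,"wy": 0,"wz": 0,"hand": 36},
])

```text
clock: 36.9
eef_pos: [0.6066, -0.0296, 0.1973]
tool_rot: [0.0, 1.0, -0.001, 0.004]
ft_force: [0.3, 0.3, 0.1]
grip_width: 0.0361
grasp_force: 0.0
```

```bash
python3 - <<'E'
from h import *
meas('reducer_centre',.018,(.603,-.027));meas('gauge_small_centre',.018,(.594,.048))
bot.camera('top')
for n,z in {'tee_centre':.01,'plug_centre':.015,'gauge_large_centre':.02,'nipple_centre':.017,'elbow_centre':.015,'reducer_centre':.02}.items():
    for d in bot.look_for('top',n)[:2]:
        e=d['extent'];print(n,round(d['score'],2),np.round(px('top',e[0],e[1],z),3))
o=bot.get_obs()
a=bot.camera('scene')
q=cv2.resize(a[130:370,180:460],None,fx=2.5,fy=2.5,interpolation=cv2.INTER_CUBIC)
cv2.imwrite('pics/fin.png',q[:,:,::-1])
E
```

```text
reducer_centre 0.9 centroid [ 0.6036 -0.0284] rect [603.5 -28.1] [27.5 29.2] 90.0 axis 177.6 bbox [588.9 -41.9] [618.1 -14.4]
gauge_small_centre 0.91 centroid [0.5933 0.0472] rect [592.6  47.1] [56.7 56.6] 44.2 axis -170.8 bbox [563.6  18.4] [630.1  76.4]
tee_centre 0.56 [0.62  0.232]
plug_centre 0.57 [0.618 0.233]
plug_centre 0.5 [0.416 0.162]
gauge_large_centre 0.72 [0.509 0.434]
nipple_centre 0.54 [0.561 0.344]
elbow_centre 0.44 [0.504 0.339]
reducer_centre 0.51 [ 0.603 -0.026]
```

```bash
python3 -c "
from workcell import bot
print(bot.job_done())"
```

```text
the job is handed in; nothing more can be done
None
```

I placed all five parts in their recesses and handed the job in at about 37 s, with the tee and plug left where they were. The last position checks by camera measured each part within about 3 mm of its recess centre; I had used all 14 picture views by then, so I did not look at the finished trays by eye.

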